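# Snap the filter retainer into a sterilisation container lid

### The arm

A 6-joint arm with a two-finger parallel gripper is mounted at the origin on a cart in front of the work surface, level with it; the furniture and walls round the work are solid. World frame = base frame: x ahead of the robot, y to its left, z up, the work surface at z = 0. Lengths are in m, angles in rad, forces in N, time in s.
With the tool pointing down it reaches from about 0.35 to 0.975 m from the base axis. Payload 4.9 kg.
Tool frame: the origin (TCP) lies at the very end of the fingers, on their centre line; the grasp point (between the pads) lies 19 mm behind it; z points along the fingers, y is the direction in which the jaws open and shut (so a half turn about z gives the same grasp; the last joint's range is limited). The gripper opens to 85 mm and grips with 20 to 120 N. Pads are 22 mm wide; open, the fingers measure 114 mm over their backs; the gripper's body (76 mm by 85 mm) begins 54 mm behind the grasp point. The pads swing forward as they close: fully open they stand 13 mm farther back than shut.
Start: joints at [-1.377, 0.053, 1.613, -0, 1.476, -0.119], TCP at [0.192, -0.595, 0.231] pointing down, gripper open.
Joint ranges: [-3.01, 3.01], [-1.01, 2.22], [0.06, 2.58], [-1.02, 4.17], [0.09, 2.62], [-3.14, 3.14]. Speed limits (rad/s): [2.57, 2.57, 3.14, 3.14, 3.14, 3.14].

### API

Orientations are given as a unit quaternion [w, x, y, z].
In Python, from plant import state, eyes, job_done gives the robot as it stands.
- The arm moves only by the tool apply_moves, never from a script. Its argument "commands" is a list of rows, each an object with "linear": the shift along the tool's x, y, z in m, a list of three; "delta_rot": the turn, a rotation vector about the tool's x, y, z in degrees, a list of three; "fingers": the closure in counts, from 0 (fully open) to 255 (shut). In form: [{"linear": [x, y, z], "delta_rot": [wx, wy, wz], "fingers": fingers}, ...]. A call has exactly 8 rows; each row is the pose to reach, as a shift and turn from the pose commanded when the call began, along the tool's axes at that moment; what a row does not reach only later rows make up. A row lasts 1/10 s, in which the tool goes at most 50 mm and 8.59 degrees, less where a joint would pass 70% of its speed; a pose out of reach is approached as far as the arm can. A call with a gripper value outside its range is refused whole. The fingers move at their own pace and stop on an object; the grip force is fixed at half the most. Time passes only in rows, so rows that repeat a pose let the fingers close, or fill a call up. It gives the time, the measured TCP pose, the force and the opening at its end, in the units of the state.
- state(): the state, without advancing time (a new reading comes with each control period).
- eyes.grab_frame(name): name is "scene" or "top"; returns the picture (420x560x3 uint8, red, green, blue); there is no depth.
- eyes.camera_params(name): a dict with "fx", "fy", "cx", "cy" (pixels), "position" and "rotation" of the camera in the world. Camera axes: x right, y down, z forward; pixel columns grow to the right and rows downward; lengths in m; the calibration is good to about 2 mm. A picture is of the moment at which its call begins. camera_params takes no time and is no camera call.
- job_done(): hands the job in, once; it reports no verdict.
The state is a dict: "time": time; "joint_pos": joint angles; "joint_vel": joint speeds; "joint_efforts": joint torques, N m; "tool_pos": TCP position; "tool_rot": TCP orientation; "contact_force": force on the tool from outside, world axes, zero at the start; "ft_torque": the same for the moment, N m; "gripper_width": opening from 0.0 (shut) to 1.0 (fully open).
Only numpy, scipy, OpenCV 4.12 (cv2) and the standard library are available. Lean on these libraries where they do the work, as an engineer would, in place of code of your own. Each camera call takes 0.05 s, during which the arm holds its last target.

### The job

Lay the round steel filter retainer, knob up, loosely in the round seat of the upturned container lid and let go of it; then take the pusher, set its hollow foot over the knob and press straight down until all four orange catches have snapped over the retainer's edge and it lies level and home. Only the pusher may push it past the catches, never the hand, and with clearly less than 30 N, which would crack the filter. Finally stand the pusher upright on the worktop beside the lid, and leave the other things where they are.

Things in the scene. Friction and masses are not known exactly. Their poses are not given: they have to be found in the camera images.
- container_lid: Grey metal lid of a small sterilisation container, inside up, fixed to the worktop: shallow tray 132 x 176 x 18 mm (x, y, z), floor 4 mm thick. Origin: centre of its underside, z up. On its floor stands the filter seat: white block 92 x 92 mm with a blind round bore of 61.5 mm diameter, whose axis passes through this origin. The mouth has a 3 mm chamfer and lies 14.5 mm above the bore's floor.
- seat_middle (a point): Point of the lid on the bore's axis, 13 mm above its underside. The seat adjusts to the filter and its height is not measured: the white filter disc in the bore, on which the retainer rests when home, lies 4 mm below to 4 mm above this point. Laid loose on the catches, the retainer stands proud. Passing them takes about 8 N, then it slides easily to the disc, which yields 1 mm per 20 N.
- retainer_knob (a point): Retainer: loose steel disc of 60 mm diameter, 7 mm thick, 70 g, with a blue upright knob of 18 mm diameter from the disc's top to 32 mm above the disc's underside; lies disc down on the worktop at the start. This point is in the middle of the knob, 20 mm above the disc's underside, on the axis; z along the knob.
- retainer_base (a point): Centre of the retainer disc's underside; z along the knob.
- pusher_handle (a point): Pusher: loose 160 g hand tool standing upright on its hollow white foot, a cup open downward, 44 mm outer and 26 mm inner diameter, 31 mm deep, 36 mm high. Above it a green handle of 24 mm diameter up to 130 mm above the foot's rim (29 mm collar at the top 6 mm). This point: on the handle's axis, 88 mm above the foot's rim; z along the handle.
- pusher_foot (a point): Centre of the lower rim of the pusher's hollow foot; z along the handle.
- catch_0 (a joint): Orange spring catch in the bore wall on the lid's +x side (four, 90 degrees apart), m: 0 sprung out, about 0.002 while the retainer's edge holds it back, 0 again once snapped over the retainer (also 0 while the retainer lies loose on top).
- catch_1 (a joint): The same for the catch on the lid's +y side.
- catch_2 (a joint): The same for the catch on the lid's -x side.
- catch_3 (a joint): The same for the catch on the lid's -y side.
- tape_roll: Bystander: roll of beige indicator tape, 65 mm diameter, 19 mm high, loose; origin at the centre of its underside.
- handpiece: Bystander: slim metal dental handpiece, 17 x 132 x 20 mm, lying loose; origin at the centre of its underside.
- timer: Bystander: white digital timer with three buttons, 66 x 66 x 19 mm, loose; origin at the centre of its underside.

How it is judged:
By the outcome, as a careful person would: the job done as asked, in the order asked, and still so for the second after the job is handed in, with the robot touching nothing.
It also fails if it takes over 61 s, if anything falls off the work surface, if the arm or the gripper's body presses on something with over 40 N, if the wrist force passes 120 N, or if a joint passes its speed limit or range.

## Working session

There is one attempt and no reset: what is moved stays moved. The work goes in short steps, Python scripts to look and compute and a tool call to move; the robot and the scene stay as the last step left them, time stands still between calls to the robot, and variables do not carry over. Pictures are saved under pics/ and viewed, and the job is handed in when it is done.

Besides the shell and the picture viewer there is one more tool, called as name(argument=value, ...), one argument or row to a line, values as JSON. apply_moves: Moves the arm, as the interface text tells. Its arguments: {"type":"object","properties":{"commands":{"type":"array","items":{"type":"object","properties":{"linear":{"type":"array","items":{"type":"number"}},"delta_rot":{"type":"array","items":{"type":"number"}},"fingers":{"type":"number"}}}}},"required":["commands"]}

```bash
mkdir -p pics; python3 - <<'E'
from plant import state, eyes
import cv2
for n in("scene","top"):
    im=eyes.grab_frame(n); cv2.imwrite(f"pics/{n}0.png",im[:,:,::-1]); print(eyes.camera_params(n))
print(state())
E
```

```text
{'fx': 482.76607679872603, 'fy': 482.76607679872603, 'cx': 280.8977659181523, 'cy': 206.15987986584958, 'position': array([-0.17407953,  0.74372441,  0.79234109]), 'rotation': array([ 0.1757401 , -0.34831633,  0.81334842, -0.43157328])}
{'fx': 449.0127450173998, 'fy': 449.0127450173998, 'cx': 282.8296538638763, 'cy': 206.958461027034, 'position': array([0.47925619, 0.0108919 , 1.07593967]), 'rotation': array([ 0.02556363, -0.69643262,  0.71630301, -0.03518683])}
{'time': 0.1, 'joint_pos': array([-1.37702677e+00,  5.32974505e-02,  1.61415036e+00, -1.66201973e-05,
        1.47598576e+00, -1.19024059e-01]), 'joint_vel': array([-0.00193455, -0.0018708 , -0.00438595, -0.00159452, -0.00037591,
       -0.00134673]), 'joint_efforts': array([ 6.74830244e-04, -3.94902706e+01, -3.71362174e+01,  9.58976898e-08,
        3.91581387e-03,  9.20476026e-06]), 'tool_pos': array([ 0.19219726, -0.59412866,  0.23018564]), 'tool_rot': array([-9.19503966e-04,  9.87794385e-01,  1.55760730e-01, -4.26582292e-05]), 'contact_force': array([0.13231072, 0.2215024 , 0.79483239]), 'ft_torque': array([ 0.04582495, -0.01557343, -0.0032758 ]), 'gripper_width': 0.9998628503417822}
```

View pics/scene0.png

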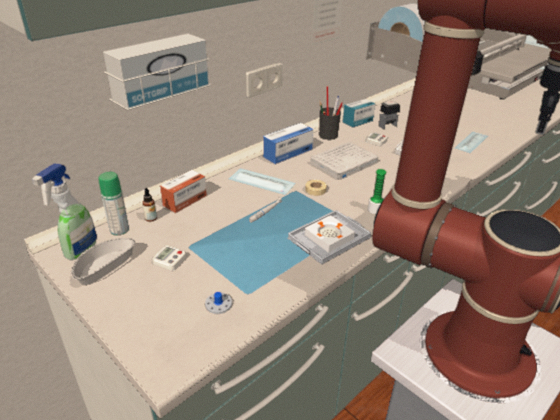

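View pics/top0.png

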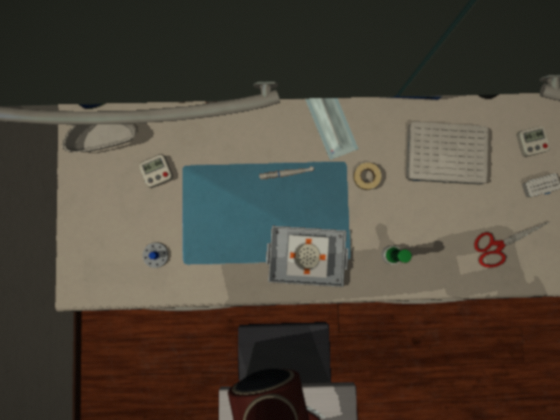

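The scene picture has the retainer at about (218,298), the lid at (328,233) and the pusher at (378,195). In the top picture they are at (155,255), (308,256) and (397,255). I'll enlarge each of these.

```bash
python3 - <<'E'
import cv2,numpy as np
t=cv2.imread("pics/top0.png");s=cv2.imread("pics/scene0.png")
def c(im,x,y,w,h,k): return cv2.resize(im[y:y+h,x:x+w],None,fx=k,fy=k,interpolation=cv2.INTER_CUBIC)
a=np.hstack([c(t,130,230,50,50,8),c(t,375,230,50,50,8)])
cv2.imwrite("pics/c1.png",a)
cv2.imwrite("pics/c2.png",c(t,260,215,96,80,8))
cv2.imwrite("pics/c3.png",np.hstack([c(s,193,278,50,48,8),c(s,350,165,50,48,8)]))
cv2.imwrite("pics/c4.png",c(s,280,195,100,72,8))
E
```

```text
(no output)
```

View pics/c1.png

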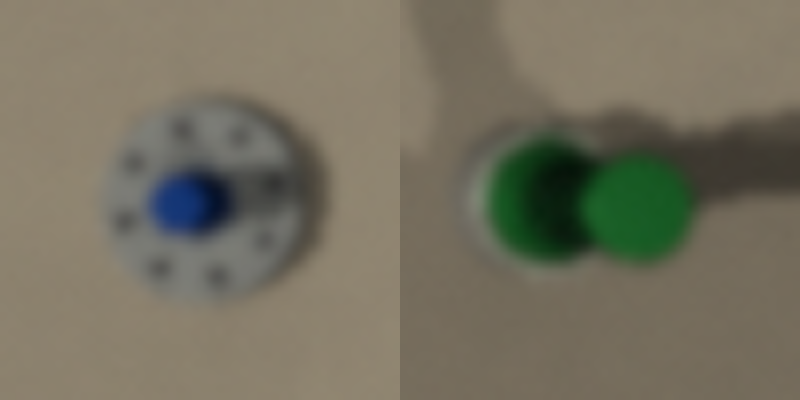

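View pics/c2.png

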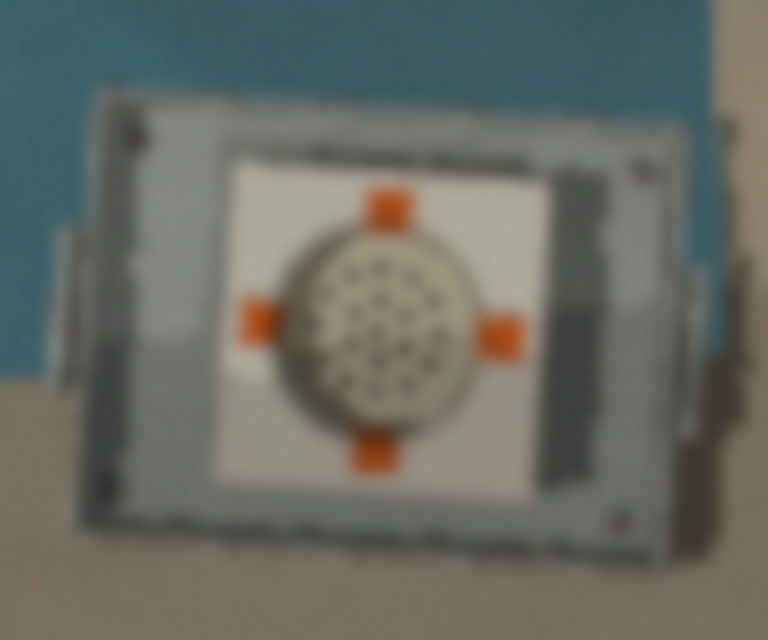

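View pics/c3.png

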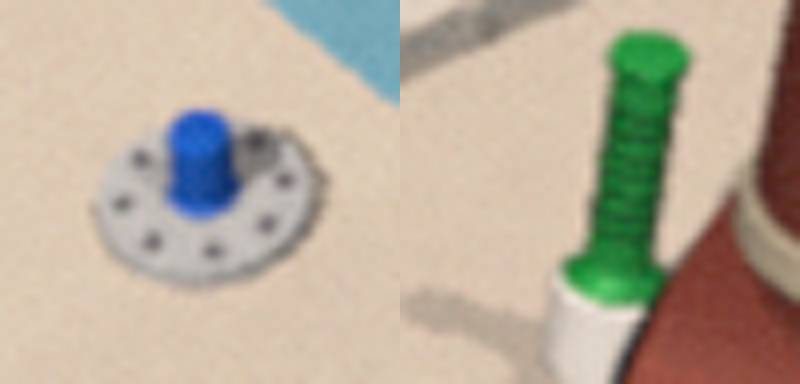

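View pics/c4.png

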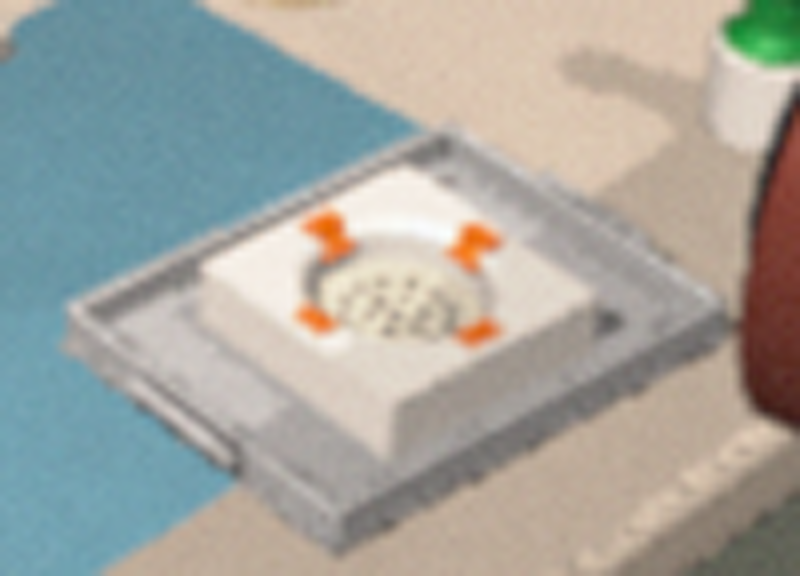

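```bash
cat > h.py <<'E'
import numpy as np,cv2
from scipy.spatial.transform import Rotation as R
from plant import eyes
P={n:eyes.camera_params(n) for n in("scene","top")}
def rot(n):
    q=P[n]["rotation"]; return R.from_quat([q[1],q[2],q[3],q[0]]).as_matrix()
def ray(n,u,v):
    p=P[n]; d=rot(n)@np.array([(u-p["cx"])/p["fx"],(v-p["cy"])/p["fy"],1]); return p["position"],d
def atz(n,u,v,z):
    o,d=ray(n,u,v); return o+d*(z-o[2])/d[2]
def tri(us,ut):
    A=[];b=[]
    M=np.zeros((3,3));c=np.zeros(3);os=[]
    for n,uv in(("scene",us),("top",ut)):
        o,d=ray(n,*uv);d=d/np.linalg.norm(d);Q=np.eye(3)-np.outer(d,d);M+=Q;c+=Q@o;os.append((Q,o))
    x=np.linalg.solve(M,c); return x,[np.linalg.norm(Q@(x-o)) for Q,o in os]
def proj(n,X):
    p=P[n];c=rot(n).T@(np.asarray(X)-p["position"]); return np.array([p["fx"]*c[0]/c[2]+p["cx"],p["fy"]*c[1]/c[2]+p["cy"]])
def cr(x,y,u,v,k=8): return ((u+.5)/k-.5+x,(v+.5)/k-.5+y)
E
python3 - <<'E'
from h import *
np.set_printoptions(precision=4,suppress=True)
ks=cr(193,278,200,128); kt=cr(130,230,182,203)
print("knob top tri",tri(ks,kt)); print(atz("scene",*ks,.032),atz("top",*kt,.032))
print("disc",atz("top",*cr(130,230,205,199),.0055),atz("scene",*cr(193,278,209,200),.0055))
hs=cr(350,165,650-400,55); ht=cr(375,230,638-400,210)
print("pusher top",tri(hs,ht)); print(atz("scene",*hs,.13),atz("top",*ht,.13))
print("green base",atz("top",*cr(375,230,548-400,200),.036))
T=[(235,155),(552,183),(535,497),(215,480)];S=[(203,268),(405,168),(597,293),(393,405)]
X=[tri(cr(280,195,*s),cr(260,215,*t)) for s,t in zip(S,T)]
for x in X:print(x)
c=np.mean([x[0] for x in X],0);print("seat c",c)
print(np.rad2deg(np.arctan2(*(X[1][0]-X[0][0])[:2])),np.rad2deg(np.arctan2(*(X[2][0]-X[3][0])[:2])))
TC=[(390,210),(502,338),(375,452),(259,322)]
print("catch mean top",np.mean([atz("top",*cr(260,215,*t),c[2]) for t in TC],0))
print("top only",np.mean([atz("top",*cr(260,215,*t),c[2]) for t in T],0),"scene only",np.mean([atz("scene",*cr(280,195,*t),c[2]) for t in S],0))
E
```

```text
knob top tri (array([0.4669, 0.3006, 0.029 ]), [np.float64(0.0008121326176720304), np.float64(0.0008121326176719634)])
[0.4651 0.3028 0.032 ] [0.4664 0.2992 0.032 ]
disc [0.467  0.2998 0.0055] [0.4634 0.3029 0.0055]
pusher top (array([ 0.4506, -0.2563,  0.1266]), [np.float64(0.0002386160068170501), np.float64(0.00023861600681706786)])
[ 0.4475 -0.251   0.13  ] [ 0.4505 -0.2555  0.13  ]
green base [ 0.4513 -0.256   0.036 ]
(array([ 0.5055, -0.0176,  0.0249]), [np.float64(0.0006088545534426093), np.float64(0.0006088545534426476)])
(array([ 0.4956, -0.1091,  0.0261]), [np.float64(0.0006117664276859968), np.float64(0.000611766427685998)])
(array([ 0.4051, -0.1005,  0.0274]), [np.float64(0.0006917760725290229), np.float64(0.0006917760725289261)])
(array([ 0.4126, -0.0081,  0.0272]), [np.float64(0.0005997329377633188), np.float64(0.0005997329377632538)])
seat c [ 0.4547 -0.0588  0.0264]
-173.82514838905945 -175.35531937266472
catch mean top [ 0.4538 -0.0582  0.0264]
top only [ 0.4544 -0.0591  0.0264] scene only [ 0.4549 -0.0586  0.0264]
```

apply_moves(
  commands=[
    {"linear": [0.04, -0.002, 0], "delta_rot": [0, 0, 4], "fingers": 0},
    {"linear": [0.08, -0.004, 0], "delta_rot": [0, 0, 8], "fingers": 0},
    {"linear": [0.12, -0.006, 0], "delta_rot": [0, 0, 12], "fingers": 0},
    {"linear": [0.16, -0.008, 0], "delta_rot": [0, 0, 16], "fingers": 0},
    {"linear": [0.2, -0.01, 0], "delta_rot": [0, 0, 17.94], "fingers": 0},
    {"linear": [0.24, -0.012, 0], "delta_rot": [0, 0, 17.94], "fingers": 0},
    {"linear": [0.278, -0.015, 0], "delta_rot": [0, 0, 17.94], "fingers": 0},
    {"linear": [0.278, -0.015, 0], "delta_rot": [0, 0, 17.94], "fingers": 0},
  ],
)

```text
time: 0.9
tool_pos: [0.4557, -0.4923, 0.2304]
tool_rot: [-0.001, 1.0, 0.002, 0.0]
contact_force: [-0.1, -0.5, -0.8]
gripper_width: 0.998
```

apply_moves(
  commands=[
    {"linear": [0.0, -0.05, 0], "delta_rot": [0, 0, 0], "fingers": 0},
    {"linear": [0.0, -0.1, 0], "delta_rot": [0, 0, 0], "fingers": 0},
    {"linear": [0.0, -0.15, 0], "delta_rot": [0, 0, 0], "fingers": 0},
    {"linear": [0.0, -0.2, 0], "delta_rot": [0, 0, 0], "fingers": 0},
    {"linear": [0.0, -0.25, 0], "delta_rot": [0, 0, 0], "fingers": 0},
    {"linear": [0.0, -0.3, 0], "delta_rot": [0, 0, 0], "fingers": 0},
    {"linear": [0.0, -0.35, 0], "delta_rot": [0, 0, 0], "fingers": 0},
    {"linear": [0.0, -0.4, 0], "delta_rot": [0, 0, 0], "fingers": 0},
  ],
)

```text
time: 1.7
tool_pos: [0.4514, -0.0935, 0.231]
tool_rot: [0.0, 1.0, -0.001, -0.0]
contact_force: [0.7, 0.6, 0.1]
gripper_width: 0.998
```

apply_moves(
  commands=[
    {"linear": [0.002, -0.05, 0], "delta_rot": [0, 0, 0], "fingers": 0},
    {"linear": [0.004, -0.1, 0], "delta_rot": [0, 0, 0], "fingers": 0},
    {"linear": [0.006, -0.15, 0], "delta_rot": [0, 0, 0], "fingers": 0},
    {"linear": [0.008, -0.2, 0], "delta_rot": [0, 0, 0], "fingers": 0},
    {"linear": [0.01, -0.25, 0], "delta_rot": [0, 0, 0], "fingers": 0},
    {"linear": [0.012, -0.3, 0], "delta_rot": [0, 0, 0], "fingers": 0},
    {"linear": [0.014, -0.35, 0], "delta_rot": [0, 0, 0], "fingers": 0},
    {"linear": [0.015, -0.394, 0], "delta_rot": [0, 0, 0], "fingers": 0},
  ],
)

```text
time: 2.5
tool_pos: [0.4671, 0.3008, 0.2309]
tool_rot: [0.0, 1.0, 0.0, -0.0]
contact_force: [1.8, -0.1, -0.7]
gripper_width: 1.001
```

apply_moves(
  commands=[
    {"linear": [0, 0, 0.04], "delta_rot": [0, 0, 0], "fingers": 0},
    {"linear": [0, 0, 0.08], "delta_rot": [0, 0, 0], "fingers": 0},
    {"linear": [0, 0, 0.12], "delta_rot": [0, 0, 0], "fingers": 0},
    {"linear": [0, 0, 0.15], "delta_rot": [0, 0, 0], "fingers": 0},
    {"linear": [0, 0, 0.15], "delta_rot": [0, 0, 0], "fingers": 0},
    {"linear": [0, 0, 0.15], "delta_rot": [0, 0, 0], "fingers": 0},
    {"linear": [0, 0, 0.15], "delta_rot": [0, 0, 0], "fingers": 0},
    {"linear": [0, 0, 0.15], "delta_rot": [0, 0, 0], "fingers": 0},
  ],
)

```text
time: 3.3
tool_pos: [0.4692, 0.2998, 0.0841]
tool_rot: [-0.001, 1.0, -0.0, 0.002]
contact_force: [0.3, 0.0, 0.2]
gripper_width: 1.003
```

```bash
python3 - <<'E'
from h import *
from plant import state
ims=[]
for n in("scene","top"):
    im=eyes.grab_frame(n)[:,:,::-1]; cv2.imwrite(f"pics/{n}1.png",im)
    u,v=proj(n,[.467,.30,.03]).astype(int);print(n,u,v)
    ims.append(cv2.resize(im[v-40:v+20,u-30:u+30] if n=="scene" else im[v-30:v+30,u-30:u+30],(400,400),interpolation=cv2.INTER_CUBIC))
cv2.imwrite("pics/d1.png",np.hstack(ims)); s=state();print(s["tool_pos"],s["tool_rot"],s["contact_force"])
E
```

```text
scene 218 293
top 152 254
[0.46862635 0.29964534 0.08329513] [-7.07683105e-04  9.99998603e-01 -1.71816226e-04  1.50477001e-03] [0.08194307 0.45236268 0.94812449]
```

View pics/d1.png

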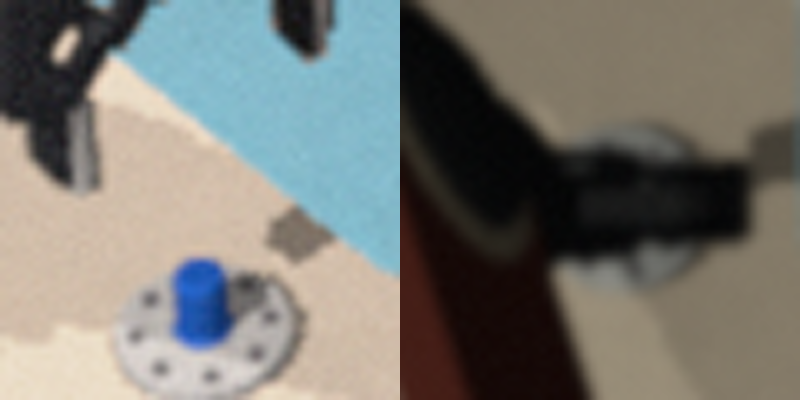

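```bash
python3 - <<'E'
from h import *
for z in(.09,.096): print(proj("scene",[.4686,.2996,z]))
print(proj("scene",[.4666,.2995,.032]),proj("scene",[.4651,.3028,.032]))
print([proj("scene",[.4686,.2996+s*.0425,.096]) for s in(1,-1)])
E
```

```text
[216.13584227 272.36374131]
[215.963681   270.25985736]
[218.34142003 292.45884889] [217.57268597 293.54743274]
[array([199.68617181, 279.70023128]), array([231.47956143, 261.26120092])]
```

apply_moves(
  commands=[
    {"linear": [0, 0, 0.03], "delta_rot": [0, 0, 0], "fingers": 0},
    {"linear": [0, 0, 0.055], "delta_rot": [0, 0, 0], "fingers": 0},
    {"linear": [0, 0, 0.069], "delta_rot": [0, 0, 0], "fingers": 0},
    {"linear": [0, 0, 0.069], "delta_rot": [0, 0, 0], "fingers": 0},
    {"linear": [0, 0, 0.069], "delta_rot": [0, 0, 0], "fingers": 60},
    {"linear": [0, 0, 0.069], "delta_rot": [0, 0, 0], "fingers": 120},
    {"linear": [0, 0, 0.069], "delta_rot": [0, 0, 0], "fingers": 170},
    {"linear": [0, 0, 0.069], "delta_rot": [0, 0, 0], "fingers": 255},
  ],
)

```text
time: 4.2
tool_pos: [0.4682, 0.2995, 0.0134]
tool_rot: [-0.0, 1.0, -0.0, 0.001]
contact_force: [0.2, 0.4, -0.1]
gripper_width: 0.329
```

apply_moves(
  commands=[
    {"linear": [0, 0, 0], "delta_rot": [0, 0, 0], "fingers": 255},
    {"linear": [0, 0, 0], "delta_rot": [0, 0, 0], "fingers": 255},
    {"linear": [0, 0, 0], "delta_rot": [0, 0, 0], "fingers": 255},
    {"linear": [0, 0, 0], "delta_rot": [0, 0, 0], "fingers": 255},
    {"linear": [0, 0, 0], "delta_rot": [0, 0, 0], "fingers": 255},
    {"linear": [0, 0, 0], "delta_rot": [0, 0, 0], "fingers": 255},
    {"linear": [0, 0, 0], "delta_rot": [0, 0, 0], "fingers": 255},
    {"linear": [0, 0, 0], "delta_rot": [0, 0, 0], "fingers": 255},
  ],
)

```text
time: 5.0
tool_pos: [0.4682, 0.2995, 0.0134]
tool_rot: [-0.0, 1.0, -0.0, 0.001]
contact_force: [-0.7, -0.1, 5.6]
gripper_width: 0.182
```

```bash
cat > look.py <<'E'
import sys
from h import *
from plant import state
def look(tag,X,r=30):
    ims=[]
    for n in("scene","top"):
        im=eyes.grab_frame(n)[:,:,::-1]; cv2.imwrite(f"pics/{n}_{tag}.png",im)
        u,v=np.round(proj(n,X)).astype(int);print(n,"crop origin",u-r,v-r,"scale",400/(2*r))
        ims.append(cv2.resize(im[v-r:v+r,u-r:u+r],(400,400),interpolation=cv2.INTER_CUBIC))
    cv2.imwrite(f"pics/z_{tag}.png",np.hstack(ims)); s=state()
    print(s["time"],np.round(s["tool_pos"],4),np.round(s["tool_rot"],4),np.round(s["contact_force"],2),round(s["gripper_width"],3))
if __name__=="__main__": look(sys.argv[1],[float(a) for a in sys.argv[2:5]],int(sys.argv[5]))
E
python3 look.py g .467 .30 .03 30
```

```text
scene crop origin 188 263 scale 6.666666666666667
top crop origin 122 225 scale 6.666666666666667
5.1 [0.4682 0.2996 0.0134] [-4.e-04  1.e+00 -1.e-04  7.e-04] [-0.41  0.22  6.13] 0.18
```

View pics/z_g.png

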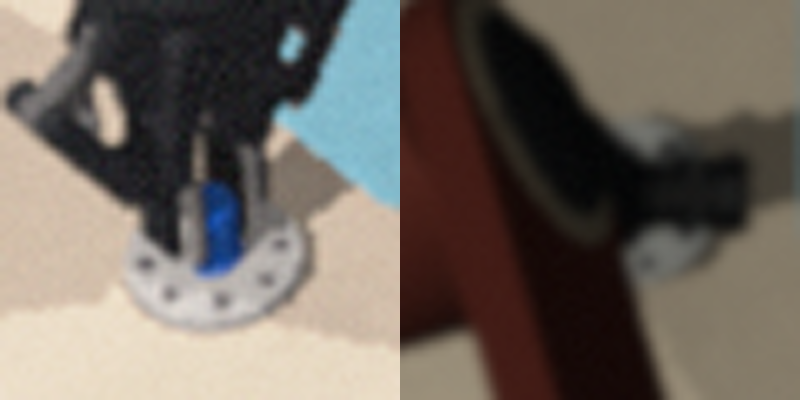

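apply_moves(
  commands=[
    {"linear": [0, 0, -0.03], "delta_rot": [0, 0, 0], "fingers": 255},
    {"linear": [0, 0, -0.06], "delta_rot": [0, 0, 0], "fingers": 255},
    {"linear": [-0.002, 0.04, -0.06], "delta_rot": [0, 0, 0], "fingers": 255},
    {"linear": [-0.004, 0.09, -0.06], "delta_rot": [0, 0, 0], "fingers": 255},
    {"linear": [-0.006, 0.14, -0.06], "delta_rot": [0, 0, 0], "fingers": 255},
    {"linear": [-0.008, 0.19, -0.06], "delta_rot": [0, 0, 0], "fingers": 255},
    {"linear": [-0.01, 0.24, -0.06], "delta_rot": [0, 0, 0], "fingers": 255},
    {"linear": [-0.0125, 0.285, -0.06], "delta_rot": [0, 0, 0], "fingers": 255},
  ],
)

```text
time: 5.9
tool_pos: [0.454, 0.0122, 0.0719]
tool_rot: [0.0, 1.0, -0.0, -0.0]
contact_force: [0.3, -0.2, -0.0]
gripper_width: 0.184
```

apply_moves(
  commands=[
    {"linear": [0, 0.03, 0], "delta_rot": [0, 0, 0], "fingers": 255},
    {"linear": [0, 0.055, 0], "delta_rot": [0, 0, 0], "fingers": 255},
    {"linear": [0, 0.07, 0], "delta_rot": [0, 0, 0], "fingers": 255},
    {"linear": [0, 0.07, 0], "delta_rot": [0, 0, 0], "fingers": 255},
    {"linear": [0, 0.07, 0.01], "delta_rot": [0, 0, 0], "fingers": 255},
    {"linear": [0, 0.07, 0.02], "delta_rot": [0, 0, 0], "fingers": 255},
    {"linear": [0, 0.07, 0.02], "delta_rot": [0, 0, 0], "fingers": 255},
    {"linear": [0, 0.07, 0.02], "delta_rot": [0, 0, 0], "fingers": 255},
  ],
)

```text
time: 6.7
tool_pos: [0.4541, -0.055, 0.0513]
tool_rot: [-0.0, 1.0, 0.0, -0.001]
contact_force: [-0.1, -0.1, -0.8]
gripper_width: 0.181
```

```bash
python3 look.py s .455 -.056 .035 44
```

```text
scene crop origin 285 183 scale 4.545454545454546
top crop origin 263 211 scale 4.545454545454546
6.8 [ 0.455  -0.0554  0.0523] [-0.e+00  1.e+00  3.e-04 -0.e+00] [-0.93  0.27 -0.47] 0.181
```

View pics/z_s.png

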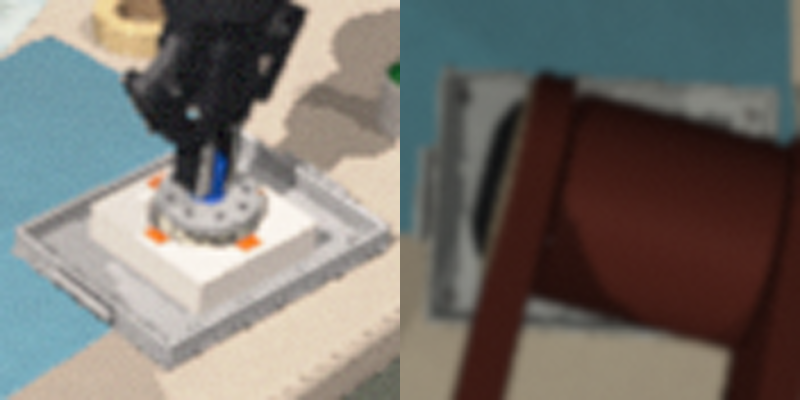

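```bash
python3 - <<'E'
from h import *
im=cv2.imread("pics/scene_s.png")
cv2.imwrite("pics/e1.png",cv2.resize(im[210:255,300:360],None,fx=12,fy=12,interpolation=cv2.INTER_CUBIC))
for z in (.0264,.0286,.0296,.0306):
    print(z,np.mean([atz("scene",*cr(280,195,*t),z) for t in [(203,268),(405,168),(597,293),(393,405)]],0))
E
```

```text
0.0264 [ 0.45486551 -0.05861452  0.0264    ]
0.0286 [ 0.453059   -0.05630997  0.0286    ]
0.0296 [ 0.45223786 -0.05526245  0.0296    ]
0.0306 [ 0.45141672 -0.05421493  0.0306    ]
```

View pics/e1.png

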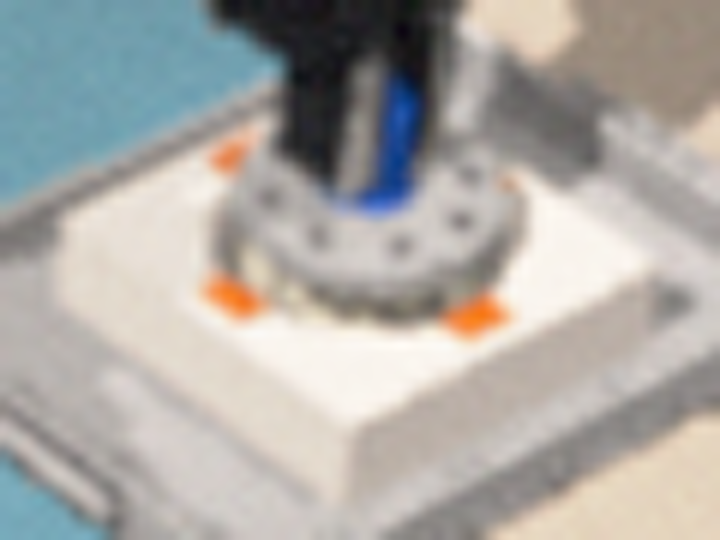

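```bash
python3 - <<'E'
from h import *
from scipy.optimize import fsolve
a=np.linspace(0,2*np.pi,180)
def ext(x,y,z):
    p=np.array([proj("scene",[x+.03*np.cos(t),y+.03*np.sin(t),zz]) for t in a for zz in(z,z+.007)])
    return p[:,0].min(),p[:,0].max(),p[:,1].max()
L,Rr,B=[(215+.5)/12-.5+300,(527+.5)/12-.5+300,(325+.5)/12-.5+210]
for z in(.0375,.0385):
    s=fsolve(lambda q:[(lambda e:(e[0]+e[1]-L-Rr)/2)(ext(*q,z)),ext(*q,z)[2]-B],[.454,-.055],epsfcn=1e-6)
    print(z,s,ext(*s,z),L,Rr)
E
```

```text
0.0375 [ 0.4448838  -0.04932097] (np.float64(318.7201710210499), np.float64(342.19649564570386), np.float64(236.62499999998013)) 317.4583333333333 343.4583333333333
0.0385 [ 0.44409047 -0.04830005] (np.float64(318.70487695898356), np.float64(342.2117897078252), np.float64(236.62499999997203)) 317.4583333333333 343.4583333333333
```

```bash
python3 - <<'E'
from h import *
from scipy.optimize import fsolve
a=np.linspace(0,2*np.pi,180)
def ext(x,y,z,b):
    p=np.array([proj("scene",[x+.03*np.cos(t),y+.03*np.sin(t),zz]) for t in a for zz in(z,z+.007)])
    return np.array([p[:,0].min()-b,p[:,0].max()+b,p[:,1].max()+b])
def fit(k,x0,y0,l,r,bt,z,g):
    t=np.array([(l+.5)/k-.5+x0,(r+.5)/k-.5+x0,(bt+.5)/k-.5+y0])
    return fsolve(lambda q:ext(q[0],q[1],z,q[2])-t,[*g,1],epsfcn=1e-6)
print("init",fit(8,193,278,95,327,287,0,(.465,.303)))
print("grasp",fit(400/60,188,263,123,308,330,0.0,(.465,.30)))
for z in(.0375,.0385,.0395):print("seat",fit(12,300,210,215,527,325,z,(.454,-.055)))
E
```

```text
init [0.46739193 0.29913335 0.91189337]
grasp [0.46769367 0.29617652 0.31487457]
seat [ 0.44843237 -0.05339256  1.30349231]
seat [ 0.44759137 -0.05231696  1.28774773]
seat [ 0.44675038 -0.05124135  1.27196074]
```

apply_moves(
  commands=[
    {"linear": [0.001, 0, 0.003], "delta_rot": [0, 0, 0], "fingers": 255},
    {"linear": [0.001, 0, 0.005], "delta_rot": [0, 0, 0], "fingers": 255},
    {"linear": [0.001, 0, 0.005], "delta_rot": [0, 0, 0], "fingers": 255},
    {"linear": [0.001, 0, 0.005], "delta_rot": [0, 0, 0], "fingers": 255},
    {"linear": [0.001, 0, 0.005], "delta_rot": [0, 0, 0], "fingers": 255},
    {"linear": [0.001, 0, 0.005], "delta_rot": [0, 0, 0], "fingers": 255},
    {"linear": [0.001, 0, 0.005], "delta_rot": [0, 0, 0], "fingers": 255},
    {"linear": [0.001, 0, 0.005], "delta_rot": [0, 0, 0], "fingers": 255},
  ],
)

```text
time: 7.6
tool_pos: [0.4559, -0.0559, 0.0474]
tool_rot: [0.0, 1.0, -0.0, 0.0]
contact_force: [0.7, -1.1, -1.0]
gripper_width: 0.182
```

```bash
python3 - <<'E'
from h import *
from plant import state
im=np.mean([eyes.grab_frame("scene")[:,:,::-1].astype(float) for _ in range(4)],0).astype(np.uint8)
cv2.imwrite("pics/scene_s2.png",im)
k=12
z=cv2.resize(im[210:255,300:360],None,fx=k,fy=k,interpolation=cv2.INTER_CUBIC)
cv2.imwrite("pics/e2.png",z)
# overlay of original seat corners/expected bore ring & disc at estimated poses
a=np.linspace(0,2*np.pi,60)
def ring(c,r,col):
    p=np.array([proj("scene",[c[0]+r*np.cos(t),c[1]+r*np.sin(t),c[2]]) for t in a]); p=(p-[300,210]+.5)*k-.5
    cv2.polylines(z,[p.astype(np.int32)],True,col,1)
ring((.4522,-.0553,.0296),.0338,(0,0,255))   # mouth incl chamfer
ring((.4522,-.0553,.0335),.03,(0,255,0));ring((.4522,-.0553,.0405),.03,(255,0,0))
cv2.imwrite("pics/e3.png",z);s=state();print(s["time"],s["tool_pos"],s["contact_force"])
E
```

```text
7.8 [ 0.45588259 -0.0558412   0.04734512] [ 0.53458166 -0.16757113 -0.1142365 ]
```

View pics/e2.png

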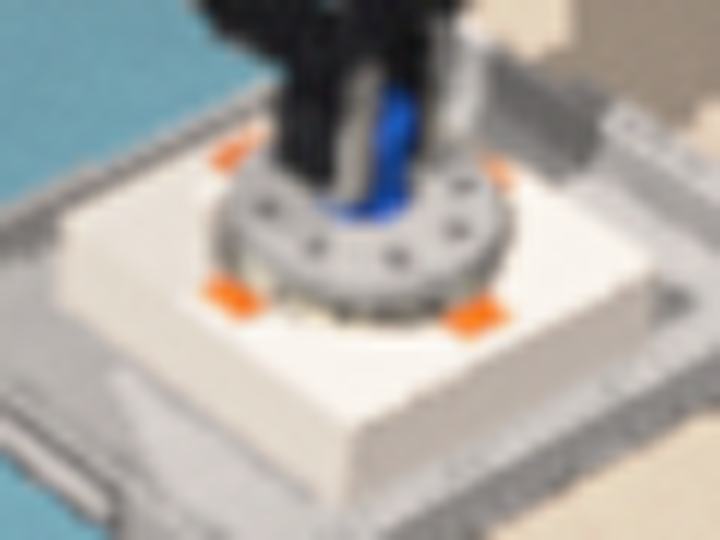

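View pics/e3.png

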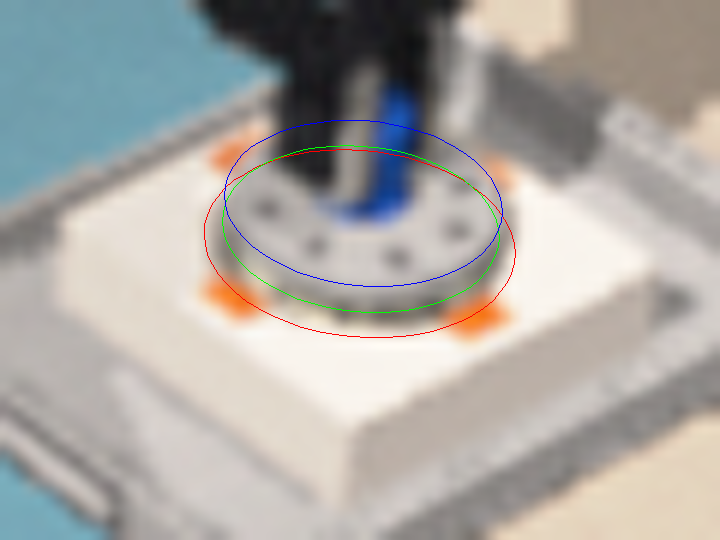

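apply_moves(
  commands=[
    {"linear": [0, 0, 0.0015], "delta_rot": [0, 0, 0], "fingers": 255},
    {"linear": [0, 0, 0.0025], "delta_rot": [0, 0, 0], "fingers": 255},
    {"linear": [0, 0, 0.0035], "delta_rot": [0, 0, 0], "fingers": 255},
    {"linear": [0, 0, 0.0045], "delta_rot": [0, 0, 0], "fingers": 255},
    {"linear": [0, 0, 0.005], "delta_rot": [0, 0, 0], "fingers": 255},
    {"linear": [0, 0, 0.0055], "delta_rot": [0, 0, 0], "fingers": 255},
    {"linear": [0, 0, 0.0055], "delta_rot": [0, 0, 0], "fingers": 255},
    {"linear": [0, 0, 0.0055], "delta_rot": [0, 0, 0], "fingers": 255},
  ],
)

```text
time: 8.6
tool_pos: [0.4559, -0.0558, 0.0418]
tool_rot: [0.0, 1.0, -0.0, 0.0]
contact_force: [0.2, -0.7, 0.3]
gripper_width: 0.181
```

apply_moves(
  commands=[
    {"linear": [0, 0, 0.0003], "delta_rot": [0, 0, 0], "fingers": 255},
    {"linear": [0, 0, 0.0006], "delta_rot": [0, 0, 0], "fingers": 255},
    {"linear": [0, 0, 0.0009], "delta_rot": [0, 0, 0], "fingers": 255},
    {"linear": [0, 0, 0.0012], "delta_rot": [0, 0, 0], "fingers": 255},
    {"linear": [0, 0, 0.0015], "delta_rot": [0, 0, 0], "fingers": 255},
    {"linear": [0, 0, 0.0015], "delta_rot": [0, 0, 0], "fingers": 255},
    {"linear": [0, 0, 0.0015], "delta_rot": [0, 0, 0], "fingers": 255},
    {"linear": [0, 0, 0.0015], "delta_rot": [0, 0, 0], "fingers": 255},
  ],
)

```text
time: 9.4
tool_pos: [0.4559, -0.0558, 0.0403]
tool_rot: [-0.0, 1.0, -0.0, 0.0]
contact_force: [-0.4, 0.8, -1.6]
gripper_width: 0.181
```

```bash
python3 - <<'E'
from plant import state
s=state();print(s["time"],s["tool_pos"],s["contact_force"],s["ft_torque"])
E
```

```text
9.4 [ 0.45588329 -0.05582753  0.04032939] [-0.35038008  0.80296039 -1.57705641] [ 0.00301108  0.0006647  -0.03686524]
```

apply_moves(
  commands=[
    {"linear": [0, 0, 0.0003], "delta_rot": [0, 0, 0], "fingers": 255},
    {"linear": [0, 0, 0.0006], "delta_rot": [0, 0, 0], "fingers": 255},
    {"linear": [0, 0, 0.0009], "delta_rot": [0, 0, 0], "fingers": 255},
    {"linear": [0, 0, 0.0012], "delta_rot": [0, 0, 0], "fingers": 255},
    {"linear": [0, 0, 0.0015], "delta_rot": [0, 0, 0], "fingers": 255},
    {"linear": [0, 0, 0.0015], "delta_rot": [0, 0, 0], "fingers": 255},
    {"linear": [0, 0, 0.0015], "delta_rot": [0, 0, 0], "fingers": 255},
    {"linear": [0, 0, 0.0015], "delta_rot": [0, 0, 0], "fingers": 255},
  ],
)

```text
time: 10.2
tool_pos: [0.456, -0.0557, 0.0389]
tool_rot: [-0.0, 1.0, -0.0, 0.0]
contact_force: [0.0, 1.9, 1.7]
gripper_width: 0.18
```

apply_moves(
  commands=[
    {"linear": [0, -0.0003, 0], "delta_rot": [0, 0, 0], "fingers": 255},
    {"linear": [0, -0.0005, 0], "delta_rot": [0, 0, 0], "fingers": 255},
    {"linear": [0, -0.0005, 0.0002], "delta_rot": [0, 0, 0], "fingers": 255},
    {"linear": [0, -0.0005, 0.0004], "delta_rot": [0, 0, 0], "fingers": 255},
    {"linear": [0, -0.0005, 0.0006], "delta_rot": [0, 0, 0], "fingers": 255},
    {"linear": [0, -0.0005, 0.0008], "delta_rot": [0, 0, 0], "fingers": 255},
    {"linear": [0, -0.0005, 0.0008], "delta_rot": [0, 0, 0], "fingers": 255},
    {"linear": [0, -0.0005, 0.0008], "delta_rot": [0, 0, 0], "fingers": 255},
  ],
)

```text
time: 11.0
tool_pos: [0.4561, -0.0555, 0.0384]
tool_rot: [0.0, 1.0, -0.0, 0.0]
contact_force: [-1.1, -0.3, 4.8]
gripper_width: 0.182
```

```bash
python3 - <<'E'
from h import *
from plant import state
s=state();print(s["time"],s["tool_pos"],s["contact_force"],s["ft_torque"])
im=eyes.grab_frame("scene")[:,:,::-1];s=state();print(s["contact_force"])
cv2.imwrite("pics/e4.png",cv2.resize(im[210:255,300:360],None,fx=12,fy=12,interpolation=cv2.INTER_CUBIC))
E
```

```text
11.0 [ 0.45609254 -0.05545967  0.03837871] [-1.06918138 -0.30664545  4.81923281] [-0.01170364  0.30725811  0.02157014]
[-0.91595405 -0.18583689  5.76203047]
```

View pics/e4.png

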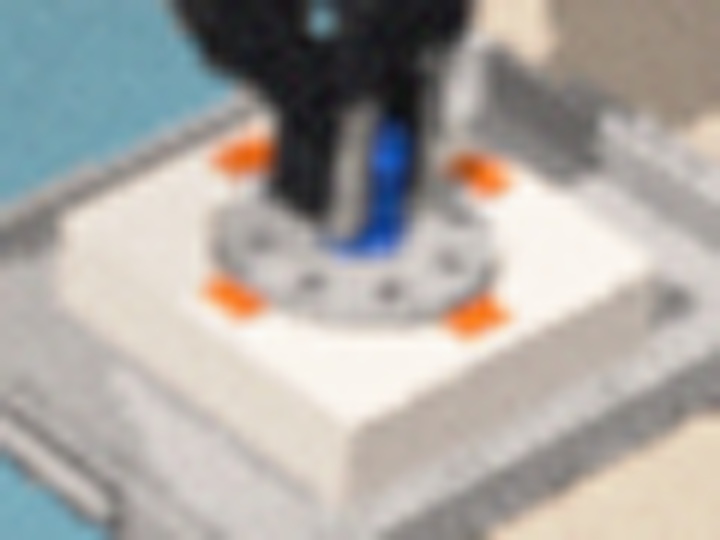

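apply_moves(
  commands=[
    {"linear": [0, 0, -0.0006], "delta_rot": [0, 0, 0], "fingers": 255},
    {"linear": [0.0005, 0, -0.0006], "delta_rot": [0, 0, 0], "fingers": 255},
    {"linear": [0.0012, 0, -0.0006], "delta_rot": [0, 0, 0], "fingers": 255},
    {"linear": [0.0012, 0, -0.0003], "delta_rot": [0, 0, 0], "fingers": 255},
    {"linear": [0.0012, 0, 0], "delta_rot": [0, 0, 0], "fingers": 255},
    {"linear": [0.0012, 0, 0], "delta_rot": [0, 0, 0], "fingers": 255},
    {"linear": [0.0012, 0, 0], "delta_rot": [0, 0, 0], "fingers": 255},
    {"linear": [0.0012, 0, 0], "delta_rot": [0, 0, 0], "fingers": 255},
  ],
)

```text
time: 11.85
tool_pos: [0.4568, -0.0554, 0.0381]
tool_rot: [0.0, 1.0, -0.0, -0.001]
contact_force: [-3.7, 0.4, 7.0]
gripper_width: 0.181
```

```bash
python3 - <<'E'
from plant import state
s=state();print(s["time"],s["tool_pos"],s["contact_force"],s["ft_torque"])
E
```

```text
11.85 [ 0.45676842 -0.05540173  0.03812193] [-3.69209325  0.42587824  6.96285867] [-0.1036168   0.62157837 -0.00573437]
```

apply_moves(
  commands=[
    {"linear": [0, 0, -0.0008], "delta_rot": [0, 0, 0], "fingers": 255},
    {"linear": [-0.001, 0, -0.0008], "delta_rot": [0, 0, 0], "fingers": 255},
    {"linear": [-0.002, 0, -0.0008], "delta_rot": [0, 0, 0], "fingers": 255},
    {"linear": [-0.002, 0, -0.0004], "delta_rot": [0, 0, 0], "fingers": 255},
    {"linear": [-0.002, 0, 0], "delta_rot": [0, 0, 0], "fingers": 255},
    {"linear": [-0.002, 0, 0], "delta_rot": [0, 0, 0], "fingers": 255},
    {"linear": [-0.002, 0, 0], "delta_rot": [0, 0, 0], "fingers": 255},
    {"linear": [-0.002, 0, 0], "delta_rot": [0, 0, 0], "fingers": 255},
  ],
)

```text
time: 12.65
tool_pos: [0.4557, -0.0554, 0.0385]
tool_rot: [0.0, 1.0, -0.0, 0.001]
contact_force: [2.1, -0.5, 4.1]
gripper_width: 0.184
```

```bash
python3 - <<'E'
from plant import state
s=state();print(s["time"],s["tool_pos"],s["contact_force"],s["ft_torque"])
E
```

```text
12.65 [ 0.45568662 -0.05539717  0.03847549] [ 2.08974309 -0.54594123  4.06585743] [-0.04099216 -0.27517254 -0.05512574]
```

apply_moves(
  commands=[
    {"linear": [0.0006, 0, -0.0004], "delta_rot": [0, 0, 0], "fingers": 255},
    {"linear": [0.0006, 0, -0.0004], "delta_rot": [0, 0, 0], "fingers": 255},
    {"linear": [0.0006, 0, -0.0004], "delta_rot": [0, 0, 0], "fingers": 200},
    {"linear": [0.0006, 0, -0.0004], "delta_rot": [0, 0, 0], "fingers": 180},
    {"linear": [0.0006, 0, -0.0004], "delta_rot": [0, 0, 0], "fingers": 140},
    {"linear": [0.0006, 0, -0.0004], "delta_rot": [0, 0, 0], "fingers": 100},
    {"linear": [0.0006, 0, -0.0004], "delta_rot": [0, 0, 0], "fingers": 40},
    {"linear": [0.0006, 0, -0.0004], "delta_rot": [0, 0, 0], "fingers": 0},
  ],
)

```text
time: 13.45
tool_pos: [0.4555, -0.0553, 0.0383]
tool_rot: [-0.0, 1.0, -0.0, -0.0]
contact_force: [-0.1, -0.5, -0.7]
gripper_width: 0.919
```

apply_moves(
  commands=[
    {"linear": [0, 0, -0.01], "delta_rot": [0, 0, 0], "fingers": 0},
    {"linear": [0, 0, -0.03], "delta_rot": [0, 0, 0], "fingers": 0},
    {"linear": [0, 0, -0.06], "delta_rot": [0, 0, 0], "fingers": 0},
    {"linear": [0, 0, -0.1], "delta_rot": [0, 0, 0], "fingers": 0},
    {"linear": [0, 0.03, -0.13], "delta_rot": [0, 0, 0], "fingers": 0},
    {"linear": [0, 0.08, -0.15], "delta_rot": [0, 0, 0], "fingers": 0},
    {"linear": [0, 0.13, -0.16], "delta_rot": [0, 0, 0], "fingers": 0},
    {"linear": [-0.002, 0.17, -0.16], "delta_rot": [0, 0, 0], "fingers": 0},
  ],
)

```text
time: 14.25
tool_pos: [0.4546, -0.228, 0.2022]
tool_rot: [0.002, 1.0, -0.0, 0.003]
contact_force: [0.2, -0.4, -0.5]
gripper_width: 1.0
```

```bash
python3 look.py r .455 -.056 .03 30
```

```text
scene crop origin 299 199 scale 6.666666666666667
top crop origin 276 225 scale 6.666666666666667
14.35 [ 0.4535 -0.23    0.2005] [ 0.0015  1.     -0.003   0.001 ] [ 0.51 -0.03 -1.42] 0.998
```

View pics/z_r.png

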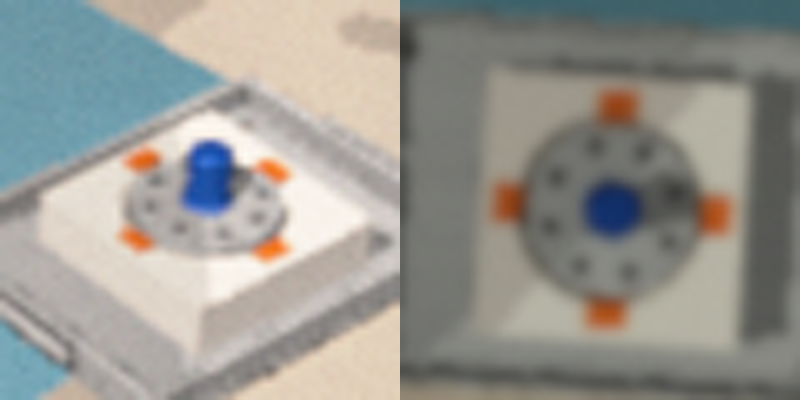

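The retainer lies level on the catches, with its knob at about (307.9, 256.1) in the top picture. The scene picture shows it seated in the bore, standing slightly proud. Next I'll work out the offset from the pusher to the knob.

```bash
python3 - <<'E'
from h import *
kt=cr(276,225,613-400,208,400/60)
ks=cr(299,199,210,153,400/60)
for z in (.055,.057): print(atz("top",*kt,z),atz("scene",*ks,z))
print(tri(ks,kt))
d=cr(276,225,611-400,209,400/60);print("disc",atz("top",*d,.031))
ims=[]
for n in("scene","top"):
    im=cv2.imread(f"pics/{n}_r.png");u,v=np.round(proj(n,[.45,-.254,.08])).astype(int);r=30;print(u-r,v-r)
    ims.append(cv2.resize(im[v-r:v+r,u-r:u+r],(400,400),interpolation=cv2.INTER_CUBIC))
cv2.imwrite("pics/p1.png",np.hstack(ims))
E
```

```text
[ 0.45465082 -0.05696117  0.055     ] [ 0.4533787  -0.05615258  0.055     ]
[ 0.45469903 -0.05682825  0.057     ] [ 0.45167676 -0.05398295  0.057     ]
(array([ 0.45445886, -0.05717654,  0.05391163]), [np.float64(0.00021850712418692225), np.float64(0.0002185071241868676)])
disc [ 0.45374729 -0.05784974  0.031     ]
348 156
367 226
```

View pics/p1.png

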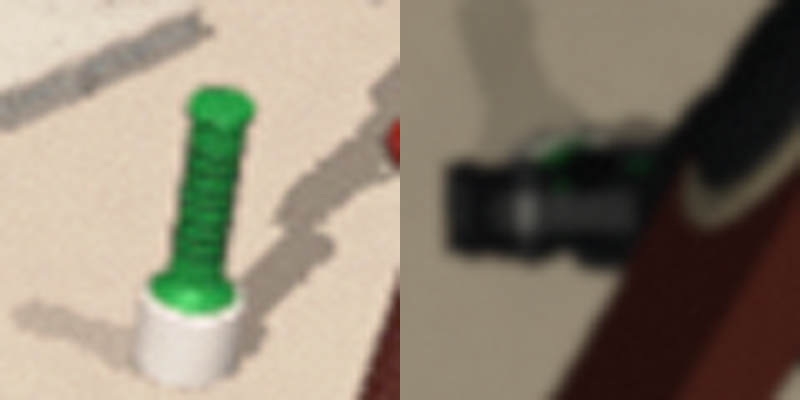

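apply_moves(
  commands=[
    {"linear": [-0.003, 0.015, 0.02], "delta_rot": [0, 0, 0], "fingers": 0},
    {"linear": [-0.003, 0.027, 0.04], "delta_rot": [0, 0, 0], "fingers": 0},
    {"linear": [-0.003, 0.027, 0.055], "delta_rot": [0, 0, 0], "fingers": 0},
    {"linear": [-0.003, 0.027, 0.055], "delta_rot": [0, 0, 0], "fingers": 0},
    {"linear": [-0.003, 0.027, 0.055], "delta_rot": [0, 0, 0], "fingers": 0},
    {"linear": [-0.003, 0.027, 0.055], "delta_rot": [0, 0, 0], "fingers": 0},
    {"linear": [-0.003, 0.027, 0.055], "delta_rot": [0, 0, 0], "fingers": 0},
    {"linear": [-0.003, 0.027, 0.055], "delta_rot": [0, 0, 0], "fingers": 0},
  ],
)

```text
time: 15.15
tool_pos: [0.4511, -0.2523, 0.1444]
tool_rot: [0.0, 1.0, 0.0, 0.001]
contact_force: [-0.6, 0.0, 0.5]
gripper_width: 1.0
```

```bash
python3 look.py q .45 -.252 .1 30
```

```text
scene crop origin 349 150 scale 6.666666666666667
top crop origin 369 226 scale 6.666666666666667
15.25 [ 0.4509 -0.2524  0.144 ] [ 3.e-04  1.e+00 -1.e-04  4.e-04] [-0.08 -0.75 -0.8 ] 1.001
```

View pics/z_q.png

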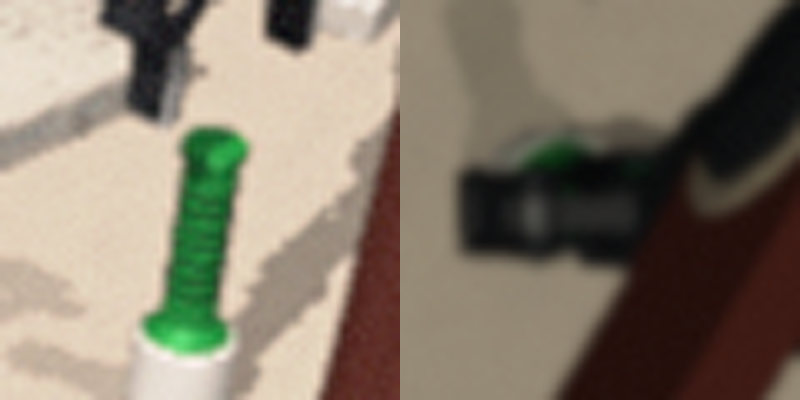

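apply_moves(
  commands=[
    {"linear": [0, 0, 0.025], "delta_rot": [0, 0, 0], "fingers": 0},
    {"linear": [0, 0, 0.05], "delta_rot": [0, 0, 0], "fingers": 0},
    {"linear": [0, 0, 0.07], "delta_rot": [0, 0, 0], "fingers": 0},
    {"linear": [0, 0, 0.0755], "delta_rot": [0, 0, 0], "fingers": 0},
    {"linear": [0, 0, 0.0755], "delta_rot": [0, 0, 0], "fingers": 60},
    {"linear": [0, 0, 0.0755], "delta_rot": [0, 0, 0], "fingers": 110},
    {"linear": [0, 0, 0.0755], "delta_rot": [0, 0, 0], "fingers": 140},
    {"linear": [0, 0, 0.0755], "delta_rot": [0, 0, 0], "fingers": 160},
  ],
)

```text
time: 16.05
tool_pos: [0.4513, -0.2529, 0.0692]
tool_rot: [0.001, 1.0, -0.0, 0.001]
contact_force: [1.1, 0.5, -0.5]
gripper_width: 0.376
```

apply_moves(
  commands=[
    {"linear": [0, 0, 0], "delta_rot": [0, 0, 0], "fingers": 200},
    {"linear": [0, 0, 0], "delta_rot": [0, 0, 0], "fingers": 255},
    {"linear": [0, 0, 0], "delta_rot": [0, 0, 0], "fingers": 255},
    {"linear": [0, 0, 0], "delta_rot": [0, 0, 0], "fingers": 255},
    {"linear": [0, 0, 0], "delta_rot": [0, 0, 0], "fingers": 255},
    {"linear": [0, 0, 0], "delta_rot": [0, 0, 0], "fingers": 255},
    {"linear": [0, 0, 0], "delta_rot": [0, 0, 0], "fingers": 255},
    {"linear": [0, 0, 0], "delta_rot": [0, 0, 0], "fingers": 255},
  ],
)

```text
time: 16.85
tool_pos: [0.4512, -0.253, 0.069]
tool_rot: [0.001, 1.0, -0.0, 0.001]
contact_force: [-0.7, -0.7, 5.8]
gripper_width: 0.266
```

```bash
python3 look.py h .45 -.252 .06 30
```

```text
scene crop origin 347 163 scale 6.666666666666667
top crop origin 364 225 scale 6.666666666666667
16.95 [ 0.4512 -0.253   0.069 ] [ 6.e-04  1.e+00 -2.e-04  7.e-04] [-0.62 -1.05  5.63] 0.266
```

View pics/z_h.png

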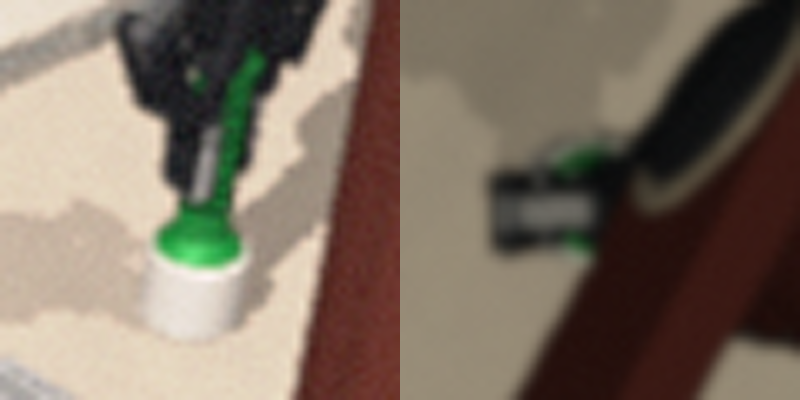

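apply_moves(
  commands=[
    {"linear": [0, 0, -0.03], "delta_rot": [0, 0, 0], "fingers": 255},
    {"linear": [0, 0, -0.065], "delta_rot": [0, 0, 0], "fingers": 255},
    {"linear": [0, -0.02, -0.085], "delta_rot": [0, 0, 0], "fingers": 255},
    {"linear": [0.001, -0.06, -0.085], "delta_rot": [0, 0, 0], "fingers": 255},
    {"linear": [0.002, -0.1, -0.085], "delta_rot": [0, 0, 0], "fingers": 255},
    {"linear": [0.003, -0.14, -0.085], "delta_rot": [0, 0, 0], "fingers": 255},
    {"linear": [0.0037, -0.18, -0.085], "delta_rot": [0, 0, 0], "fingers": 255},
    {"linear": [0.0037, -0.1977, -0.085], "delta_rot": [0, 0, 0], "fingers": 255},
  ],
)

```text
time: 17.75
tool_pos: [0.453, -0.0515, 0.1513]
tool_rot: [-0.001, 1.0, 0.001, -0.001]
contact_force: [-0.3, -0.0, -2.0]
gripper_width: 0.267
```

apply_moves(
  commands=[
    {"linear": [0, 0, 0], "delta_rot": [0, 0, 0], "fingers": 255},
    {"linear": [0, 0, 0], "delta_rot": [0, 0, 0], "fingers": 255},
    {"linear": [0, 0, 0.005], "delta_rot": [0, 0, 0], "fingers": 255},
    {"linear": [0, 0, 0.01], "delta_rot": [0, 0, 0], "fingers": 255},
    {"linear": [0, 0, 0.015], "delta_rot": [0, 0, 0], "fingers": 255},
    {"linear": [0, 0, 0.02], "delta_rot": [0, 0, 0], "fingers": 255},
    {"linear": [0, 0, 0.02], "delta_rot": [0, 0, 0], "fingers": 255},
    {"linear": [0, 0, 0.02], "delta_rot": [0, 0, 0], "fingers": 255},
  ],
)

```text
time: 18.55
tool_pos: [0.4543, -0.0547, 0.1327]
tool_rot: [-0.0, 1.0, -0.0, -0.0]
contact_force: [-0.9, 0.1, -1.4]
gripper_width: 0.263
```

```bash
python3 look.py k .455 -.055 .06 34; python3 - <<'E'
from h import *
im=cv2.imread("pics/scene_k.png");k=10
x0,y0=295,190
z=cv2.resize(im[y0:y0+60,x0:x0+75],None,fx=k,fy=k,interpolation=cv2.INTER_CUBIC)
cv2.imwrite("pics/k1.png",z)
E
```

```text
scene crop origin 295 186 scale 5.882352941176471
top crop origin 273 222 scale 5.882352941176471
18.65 [ 0.4546 -0.0547  0.1332] [ 1.e-04  1.e+00 -2.e-04  2.e-04] [-0.22  0.54 -2.68] 0.266
```

View pics/k1.png

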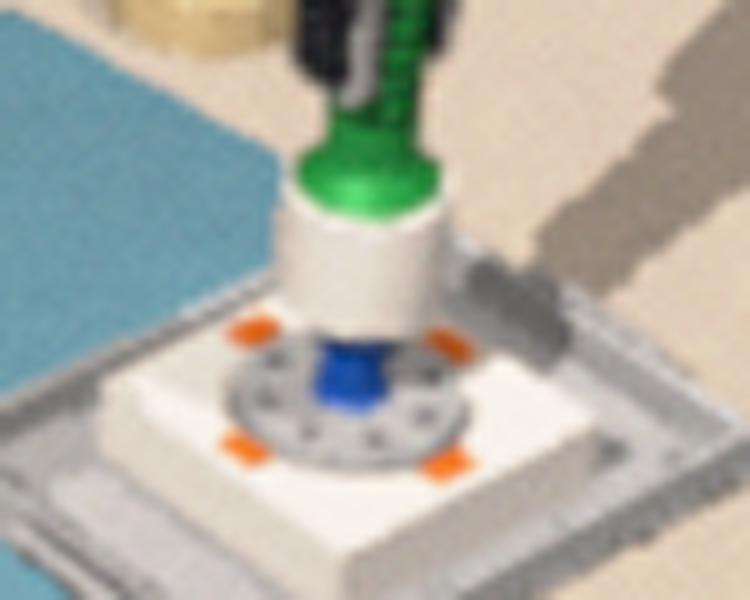

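```bash
python3 - <<'E'
from h import *
im=cv2.imread("pics/scene_k.png");k=10
x0,y0=295,190
z=cv2.resize(im[y0:y0+60,x0:x0+75],None,fx=k,fy=k,interpolation=cv2.INTER_CUBIC)
a=np.linspace(0,2*np.pi,60)
def ring(c,r,col):
    p=np.array([proj("scene",[c[0]+r*np.cos(t),c[1]+r*np.sin(t),c[2]]) for t in a]); p=(p-[x0,y0]+.5)*k-.5
    cv2.polylines(z,[p.astype(np.int32)],True,col,1)
c=(.4517,-.054)
ring((*c,.0642),.022,(0,0,255));ring((*c,.032),.03,(255,0,0));ring((*c,.032),.009,(0,255,0));ring((*c,.0642+.036),.022,(0,0,255))
cv2.imwrite("pics/k2.png",z)
E
```

```text
(no output)
```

View pics/k2.png

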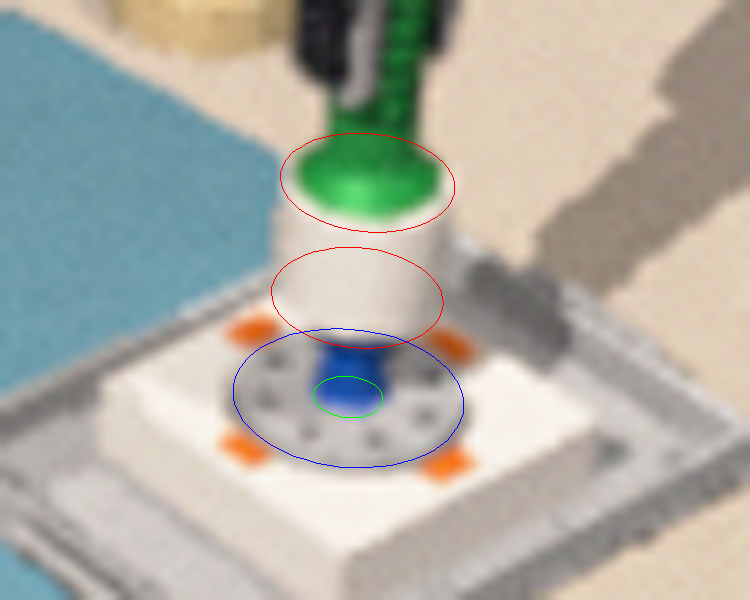

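apply_moves(
  commands=[
    {"linear": [0, 0, 0.003], "delta_rot": [0, 0, 0], "fingers": 255},
    {"linear": [0, 0, 0.006], "delta_rot": [0, 0, 0], "fingers": 255},
    {"linear": [0, 0, 0.01], "delta_rot": [0, 0, 0], "fingers": 255},
    {"linear": [0, 0, 0.014], "delta_rot": [0, 0, 0], "fingers": 255},
    {"linear": [0, 0, 0.018], "delta_rot": [0, 0, 0], "fingers": 255},
    {"linear": [0, 0, 0.022], "delta_rot": [0, 0, 0], "fingers": 255},
    {"linear": [0, 0, 0.025], "delta_rot": [0, 0, 0], "fingers": 255},
    {"linear": [0, 0, 0.026], "delta_rot": [0, 0, 0], "fingers": 255},
  ],
)

```text
time: 19.45
tool_pos: [0.4541, -0.0545, 0.1063]
tool_rot: [-0.0, 1.0, -0.0, -0.0]
contact_force: [-1.1, -0.5, -2.5]
gripper_width: 0.264
```

apply_moves(
  commands=[
    {"linear": [0, 0, 0.0005], "delta_rot": [0, 0, 0], "fingers": 255},
    {"linear": [0, 0, 0.001], "delta_rot": [0, 0, 0], "fingers": 255},
    {"linear": [0, 0, 0.0015], "delta_rot": [0, 0, 0], "fingers": 255},
    {"linear": [0, 0, 0.002], "delta_rot": [0, 0, 0], "fingers": 255},
    {"linear": [0, 0, 0.0025], "delta_rot": [0, 0, 0], "fingers": 255},
    {"linear": [0, 0, 0.003], "delta_rot": [0, 0, 0], "fingers": 255},
    {"linear": [0, 0, 0.0035], "delta_rot": [0, 0, 0], "fingers": 255},
    {"linear": [0, 0, 0.0035], "delta_rot": [0, 0, 0], "fingers": 255},
  ],
)

```text
time: 20.25
tool_pos: [0.4543, -0.0546, 0.1033]
tool_rot: [-0.0, 1.0, -0.0, -0.0]
contact_force: [-0.5, -0.3, -2.0]
gripper_width: 0.263
```

Rim is at about z = 0.034 with no contact yet. I'll creep down from here.

apply_moves(
  commands=[
    {"linear": [0, 0, 0.0003], "delta_rot": [0, 0, 0], "fingers": 255},
    {"linear": [0, 0, 0.0006], "delta_rot": [0, 0, 0], "fingers": 255},
    {"linear": [0, 0, 0.0009], "delta_rot": [0, 0, 0], "fingers": 255},
    {"linear": [0, 0, 0.0012], "delta_rot": [0, 0, 0], "fingers": 255},
    {"linear": [0, 0, 0.0015], "delta_rot": [0, 0, 0], "fingers": 255},
    {"linear": [0, 0, 0.0018], "delta_rot": [0, 0, 0], "fingers": 255},
    {"linear": [0, 0, 0.002], "delta_rot": [0, 0, 0], "fingers": 255},
    {"linear": [0, 0, 0.002], "delta_rot": [0, 0, 0], "fingers": 255},
  ],
)

```text
time: 21.05
tool_pos: [0.4544, -0.0547, 0.1015]
tool_rot: [0.0, 1.0, -0.0, 0.0]
contact_force: [0.5, 0.6, -1.2]
gripper_width: 0.266
```

apply_moves(
  commands=[
    {"linear": [0, 0, 0.0002], "delta_rot": [0, 0, 0], "fingers": 255},
    {"linear": [0, 0, 0.0004], "delta_rot": [0, 0, 0], "fingers": 255},
    {"linear": [0, 0, 0.0006], "delta_rot": [0, 0, 0], "fingers": 255},
    {"linear": [0, 0, 0.0008], "delta_rot": [0, 0, 0], "fingers": 255},
    {"linear": [0, 0, 0.001], "delta_rot": [0, 0, 0], "fingers": 255},
    {"linear": [0, 0, 0.001], "delta_rot": [0, 0, 0], "fingers": 255},
    {"linear": [0, 0, 0.001], "delta_rot": [0, 0, 0], "fingers": 255},
    {"linear": [0, 0, 0.001], "delta_rot": [0, 0, 0], "fingers": 255},
  ],
)

```text
time: 21.85
tool_pos: [0.4547, -0.0547, 0.1009]
tool_rot: [0.0, 1.0, -0.0, 0.0]
contact_force: [-1.8, 1.3, 3.0]
gripper_width: 0.261
```

apply_moves(
  commands=[
    {"linear": [0, 0, 0.0002], "delta_rot": [0, 0, 0], "fingers": 255},
    {"linear": [0, 0, 0.0004], "delta_rot": [0, 0, 0], "fingers": 255},
    {"linear": [0, 0, 0.0006], "delta_rot": [0, 0, 0], "fingers": 255},
    {"linear": [0, 0, 0.0008], "delta_rot": [0, 0, 0], "fingers": 255},
    {"linear": [0, 0, 0.0008], "delta_rot": [0, 0, 0], "fingers": 255},
    {"linear": [0, 0, 0.0008], "delta_rot": [0, 0, 0], "fingers": 255},
    {"linear": [0, 0, 0.0008], "delta_rot": [0, 0, 0], "fingers": 255},
    {"linear": [0, 0, 0.0008], "delta_rot": [0, 0, 0], "fingers": 255},
  ],
)

```text
time: 22.65
tool_pos: [0.4549, -0.0548, 0.1005]
tool_rot: [0.0, 1.0, -0.0, 0.001]
contact_force: [-1.2, 0.4, 6.3]
gripper_width: 0.271
```

apply_moves(
  commands=[
    {"linear": [0, 0, 0.0002], "delta_rot": [0, 0, 0], "fingers": 255},
    {"linear": [0, 0, 0.0004], "delta_rot": [0, 0, 0], "fingers": 255},
    {"linear": [0, 0, 0.0006], "delta_rot": [0, 0, 0], "fingers": 255},
    {"linear": [0, 0, 0.0008], "delta_rot": [0, 0, 0], "fingers": 255},
    {"linear": [0, 0, 0.0008], "delta_rot": [0, 0, 0], "fingers": 255},
    {"linear": [0, 0, 0.0008], "delta_rot": [0, 0, 0], "fingers": 255},
    {"linear": [0, 0, 0.0008], "delta_rot": [0, 0, 0], "fingers": 255},
    {"linear": [0, 0, 0.0008], "delta_rot": [0, 0, 0], "fingers": 255},
  ],
)

```text
time: 23.45
tool_pos: [0.4551, -0.0549, 0.1]
tool_rot: [0.0, 1.0, -0.0, 0.001]
contact_force: [-1.9, 0.5, 7.3]
gripper_width: 0.264
```

apply_moves(
  commands=[
    {"linear": [0, 0, 0.0002], "delta_rot": [0, 0, 0], "fingers": 255},
    {"linear": [0, 0, 0.0004], "delta_rot": [0, 0, 0], "fingers": 255},
    {"linear": [0, 0, 0.0006], "delta_rot": [0, 0, 0], "fingers": 255},
    {"linear": [0, 0, 0.0008], "delta_rot": [0, 0, 0], "fingers": 255},
    {"linear": [0, 0, 0.0008], "delta_rot": [0, 0, 0], "fingers": 255},
    {"linear": [0, 0, 0.0008], "delta_rot": [0, 0, 0], "fingers": 255},
    {"linear": [0, 0, 0.0008], "delta_rot": [0, 0, 0], "fingers": 255},
    {"linear": [0, 0, 0.0008], "delta_rot": [0, 0, 0], "fingers": 255},
  ],
)

```text
time: 24.25
tool_pos: [0.4553, -0.0549, 0.0995]
tool_rot: [0.0, 1.0, -0.0, 0.001]
contact_force: [-1.8, 0.8, 8.2]
gripper_width: 0.268
```

apply_moves(
  commands=[
    {"linear": [0, 0, 0.0003], "delta_rot": [0, 0, 0], "fingers": 255},
    {"linear": [-0.0003, 0, 0.0006], "delta_rot": [0, 0, 0], "fingers": 255},
    {"linear": [-0.0005, 0, 0.0009], "delta_rot": [0, 0, 0], "fingers": 255},
    {"linear": [-0.0005, 0, 0.001], "delta_rot": [0, 0, 0], "fingers": 255},
    {"linear": [-0.0005, 0, 0.001], "delta_rot": [0, 0, 0], "fingers": 255},
    {"linear": [-0.0005, 0, 0.001], "delta_rot": [0, 0, 0], "fingers": 255},
    {"linear": [-0.0005, 0, 0.001], "delta_rot": [0, 0, 0], "fingers": 255},
    {"linear": [-0.0005, 0, 0.001], "delta_rot": [0, 0, 0], "fingers": 255},
  ],
)

```text
time: 25.05
tool_pos: [0.4553, -0.0549, 0.0992]
tool_rot: [0.0, 1.0, -0.0, 0.002]
contact_force: [-2.1, 0.9, 11.2]
gripper_width: 0.264
```

```bash
python3 - <<'E'
from h import *
from plant import state
im=np.mean([eyes.grab_frame("scene")[:,:,::-1].astype(float) for _ in range(2)],0).astype(np.uint8)
cv2.imwrite("pics/scene_m.png",im)
cv2.imwrite("pics/m1.png",cv2.resize(im[200:255,295:365],None,fx=10,fy=10,interpolation=cv2.INTER_CUBIC))
s=state();print(s["time"],s["tool_pos"],s["contact_force"],s["ft_torque"])
E
```

```text
25.15 [ 0.45532254 -0.05494526  0.09919283] [-2.26861318  0.38948444 11.13722537] [0.1945383  0.46830095 0.05171002]
```

View pics/m1.png

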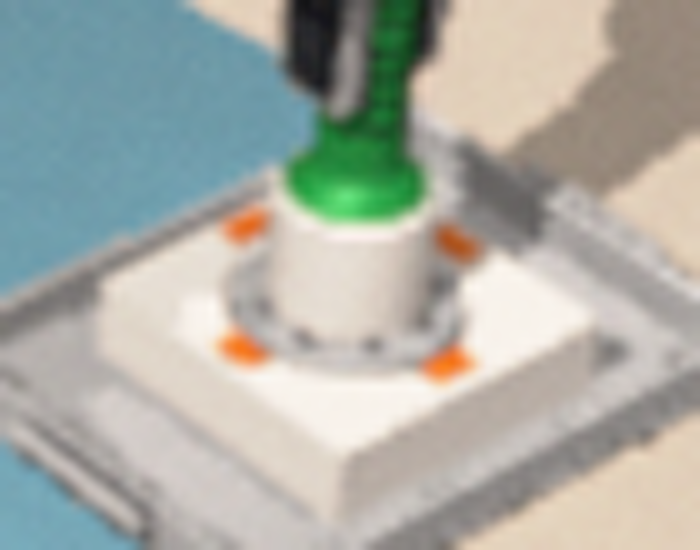

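apply_moves(
  commands=[
    {"linear": [0, 0, 0.0002], "delta_rot": [0, 0, 0], "fingers": 255},
    {"linear": [0, 0, 0.0004], "delta_rot": [0, 0, 0], "fingers": 255},
    {"linear": [0, 0, 0.0006], "delta_rot": [0, 0, 0], "fingers": 255},
    {"linear": [0, 0, 0.0008], "delta_rot": [0, 0, 0], "fingers": 255},
    {"linear": [0, 0, 0.0008], "delta_rot": [0, 0, 0], "fingers": 255},
    {"linear": [0, 0, 0.0008], "delta_rot": [0, 0, 0], "fingers": 255},
    {"linear": [0, 0, 0.0008], "delta_rot": [0, 0, 0], "fingers": 255},
    {"linear": [0, 0, 0.0008], "delta_rot": [0, 0, 0], "fingers": 255},
  ],
)

```text
time: 25.95
tool_pos: [0.4532, -0.0545, 0.0955]
tool_rot: [-0.0, 1.0, -0.0, -0.001]
contact_force: [1.0, 0.6, -1.8]
gripper_width: 0.263
```

apply_moves(
  commands=[
    {"linear": [0, 0, 0.0003], "delta_rot": [0, 0, 0], "fingers": 255},
    {"linear": [0, 0, 0.0006], "delta_rot": [0, 0, 0], "fingers": 255},
    {"linear": [0, 0, 0.0009], "delta_rot": [0, 0, 0], "fingers": 255},
    {"linear": [0, 0, 0.0012], "delta_rot": [0, 0, 0], "fingers": 255},
    {"linear": [0, 0, 0.0015], "delta_rot": [0, 0, 0], "fingers": 255},
    {"linear": [0, 0, 0.0015], "delta_rot": [0, 0, 0], "fingers": 255},
    {"linear": [0, 0, 0.0015], "delta_rot": [0, 0, 0], "fingers": 255},
    {"linear": [0, 0, 0.0015], "delta_rot": [0, 0, 0], "fingers": 255},
  ],
)

```text
time: 26.75
tool_pos: [0.4539, -0.0546, 0.0947]
tool_rot: [-0.0, 1.0, -0.0, 0.0]
contact_force: [-0.5, 0.4, -0.7]
gripper_width: 0.266
```

apply_moves(
  commands=[
    {"linear": [0, 0, 0.0003], "delta_rot": [0, 0, 0], "fingers": 255},
    {"linear": [0, 0, 0.0006], "delta_rot": [0, 0, 0], "fingers": 255},
    {"linear": [0, 0, 0.0009], "delta_rot": [0, 0, 0], "fingers": 255},
    {"linear": [0, 0, 0.0012], "delta_rot": [0, 0, 0], "fingers": 255},
    {"linear": [0, 0, 0.0015], "delta_rot": [0, 0, 0], "fingers": 255},
    {"linear": [0, 0, 0.0015], "delta_rot": [0, 0, 0], "fingers": 255},
    {"linear": [0, 0, 0.0015], "delta_rot": [0, 0, 0], "fingers": 255},
    {"linear": [0, 0, 0.0015], "delta_rot": [0, 0, 0], "fingers": 255},
  ],
)

```text
time: 27.55
tool_pos: [0.4539, -0.0547, 0.0932]
tool_rot: [0.0, 1.0, -0.0, 0.0]
contact_force: [-0.5, 0.4, -0.6]
gripper_width: 0.261
```

apply_moves(
  commands=[
    {"linear": [0, 0, 0.0003], "delta_rot": [0, 0, 0], "fingers": 255},
    {"linear": [0, 0, 0.0006], "delta_rot": [0, 0, 0], "fingers": 255},
    {"linear": [0, 0, 0.0009], "delta_rot": [0, 0, 0], "fingers": 255},
    {"linear": [0, 0, 0.0012], "delta_rot": [0, 0, 0], "fingers": 255},
    {"linear": [0, 0, 0.0015], "delta_rot": [0, 0, 0], "fingers": 255},
    {"linear": [0, 0, 0.0015], "delta_rot": [0, 0, 0], "fingers": 255},
    {"linear": [0, 0, 0.0015], "delta_rot": [0, 0, 0], "fingers": 255},
    {"linear": [0, 0, 0.0015], "delta_rot": [0, 0, 0], "fingers": 255},
  ],
)

```text
time: 28.35
tool_pos: [0.4538, -0.0546, 0.0917]
tool_rot: [-0.0, 1.0, -0.0, -0.0]
contact_force: [-0.2, -0.0, -1.8]
gripper_width: 0.267
```

apply_moves(
  commands=[
    {"linear": [0, 0, 0.0003], "delta_rot": [0, 0, 0], "fingers": 255},
    {"linear": [0, 0, 0.0006], "delta_rot": [0, 0, 0], "fingers": 255},
    {"linear": [0, 0, 0.0009], "delta_rot": [0, 0, 0], "fingers": 255},
    {"linear": [0, 0, 0.0012], "delta_rot": [0, 0, 0], "fingers": 255},
    {"linear": [0, 0, 0.0012], "delta_rot": [0, 0, 0], "fingers": 255},
    {"linear": [0, 0, 0.0012], "delta_rot": [0, 0, 0], "fingers": 255},
    {"linear": [0, 0, 0.0012], "delta_rot": [0, 0, 0], "fingers": 255},
    {"linear": [0, 0, 0.0012], "delta_rot": [0, 0, 0], "fingers": 255},
  ],
)

```text
time: 29.15
tool_pos: [0.454, -0.0546, 0.0908]
tool_rot: [0.0, 1.0, -0.0, 0.0]
contact_force: [-1.8, 0.5, 1.4]
gripper_width: 0.262
```

apply_moves(
  commands=[
    {"linear": [0, 0, 0.0002], "delta_rot": [0, 0, 0], "fingers": 255},
    {"linear": [0, 0, 0.0004], "delta_rot": [0, 0, 0], "fingers": 255},
    {"linear": [0, 0, 0.0006], "delta_rot": [0, 0, 0], "fingers": 255},
    {"linear": [0, 0, 0.0008], "delta_rot": [0, 0, 0], "fingers": 255},
    {"linear": [0, 0, 0.001], "delta_rot": [0, 0, 0], "fingers": 255},
    {"linear": [0, 0, 0.001], "delta_rot": [0, 0, 0], "fingers": 255},
    {"linear": [0, 0, 0.001], "delta_rot": [0, 0, 0], "fingers": 255},
    {"linear": [0, 0, 0.001], "delta_rot": [0, 0, 0], "fingers": 255},
  ],
)

```text
time: 29.95
tool_pos: [0.4543, -0.0547, 0.0905]
tool_rot: [0.0, 1.0, -0.0, 0.0]
contact_force: [-3.1, 0.4, 6.9]
gripper_width: 0.264
```

apply_moves(
  commands=[
    {"linear": [0, 0, 0.0002], "delta_rot": [0, 0, 0], "fingers": 255},
    {"linear": [0, 0, 0.0004], "delta_rot": [0, 0, 0], "fingers": 255},
    {"linear": [0, 0, 0.0006], "delta_rot": [0, 0, 0], "fingers": 255},
    {"linear": [0, 0, 0.0008], "delta_rot": [0, 0, 0], "fingers": 255},
    {"linear": [0, 0, 0.0008], "delta_rot": [0, 0, 0], "fingers": 255},
    {"linear": [0, 0, 0.0008], "delta_rot": [0, 0, 0], "fingers": 255},
    {"linear": [0, 0, 0.0008], "delta_rot": [0, 0, 0], "fingers": 255},
    {"linear": [0, 0, 0.0008], "delta_rot": [0, 0, 0], "fingers": 255},
  ],
)

```text
time: 30.75
tool_pos: [0.4544, -0.0548, 0.0904]
tool_rot: [0.0, 1.0, -0.0, 0.0]
contact_force: [-5.0, 0.1, 10.9]
gripper_width: 0.265
```

```bash
python3 - <<'E'
from h import *
from plant import state
im=np.mean([eyes.grab_frame("scene")[:,:,::-1].astype(float) for _ in range(2)],0).astype(np.uint8)
cv2.imwrite("pics/scene_n.png",im)
cv2.imwrite("pics/n1.png",cv2.resize(im[200:255,295:365],None,fx=10,fy=10,interpolation=cv2.INTER_CUBIC))
s=state();print(s["time"],s["tool_pos"],s["contact_force"],s["ft_torque"])
E
```

```text
30.85 [ 0.45441832 -0.05474584  0.09033746] [-4.60209534  1.78522175 10.71962932] [ 0.38920821  0.93054578 -0.02177696]
```

View pics/n1.png

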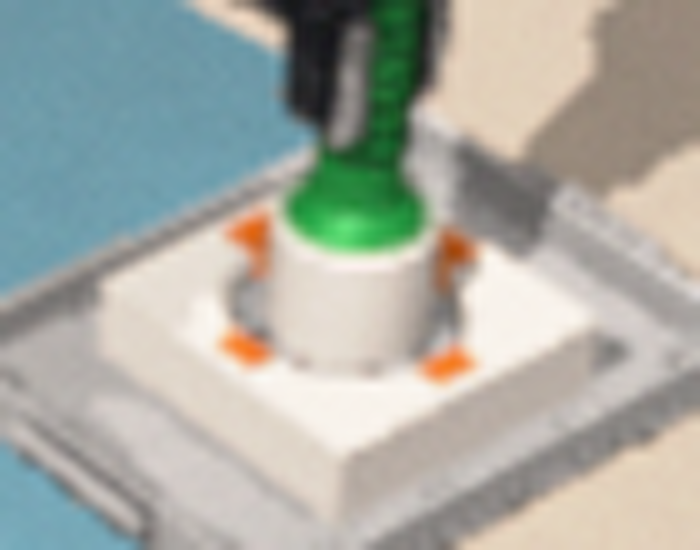

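apply_moves(
  commands=[
    {"linear": [-0.0002, 0, -0.001], "delta_rot": [0, 0, 0], "fingers": 255},
    {"linear": [-0.0004, 0, -0.003], "delta_rot": [0, 0, 0], "fingers": 255},
    {"linear": [-0.0004, 0, -0.01], "delta_rot": [0, 0, 0], "fingers": 255},
    {"linear": [-0.0004, 0, -0.025], "delta_rot": [0, 0, 0], "fingers": 255},
    {"linear": [-0.0004, 0, -0.05], "delta_rot": [0, 0, 0], "fingers": 255},
    {"linear": [0, 0.01, -0.08], "delta_rot": [0, 0, 0], "fingers": 255},
    {"linear": [0, 0.05, -0.085], "delta_rot": [0, 0, 0], "fingers": 255},
    {"linear": [0, 0.09, -0.085], "delta_rot": [0, 0, 0], "fingers": 255},
  ],
)

```text
time: 31.65
tool_pos: [0.4549, -0.1457, 0.1758]
tool_rot: [0.001, 1.0, 0.001, 0.002]
contact_force: [0.8, 0.3, -1.4]
gripper_width: 0.264
```

apply_moves(
  commands=[
    {"linear": [0, 0.04, 0], "delta_rot": [0, 0, 0], "fingers": 255},
    {"linear": [0, 0.075, 0], "delta_rot": [0, 0, 0], "fingers": 255},
    {"linear": [0, 0.09, 0.01], "delta_rot": [0, 0, 0], "fingers": 255},
    {"linear": [0, 0.09, 0.025], "delta_rot": [0, 0, 0], "fingers": 255},
    {"linear": [0, 0.09, 0.035], "delta_rot": [0, 0, 0], "fingers": 255},
    {"linear": [0, 0.09, 0.04], "delta_rot": [0, 0, 0], "fingers": 255},
    {"linear": [0, 0.09, 0.04], "delta_rot": [0, 0, 0], "fingers": 255},
    {"linear": [0, 0.09, 0.04], "delta_rot": [0, 0, 0], "fingers": 255},
  ],
)

```text
time: 32.45
tool_pos: [0.454, -0.2338, 0.1338]
tool_rot: [-0.0, 1.0, 0.001, 0.0]
contact_force: [0.0, -1.0, -2.5]
gripper_width: 0.264
```

```bash
python3 look.py v .455 -.056 .02 24
```

```text
scene crop origin 305 208 scale 8.333333333333334
top crop origin 282 231 scale 8.333333333333334
32.55 [ 0.4543 -0.2344  0.1345] [4.e-04 1.e+00 3.e-04 6.e-04] [ 0.06  0.24 -2.22] 0.265
```

View pics/z_v.png

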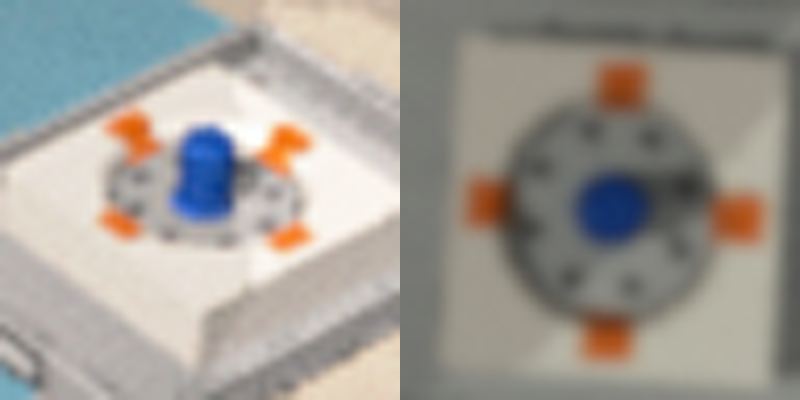

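View pics/scene_v.png

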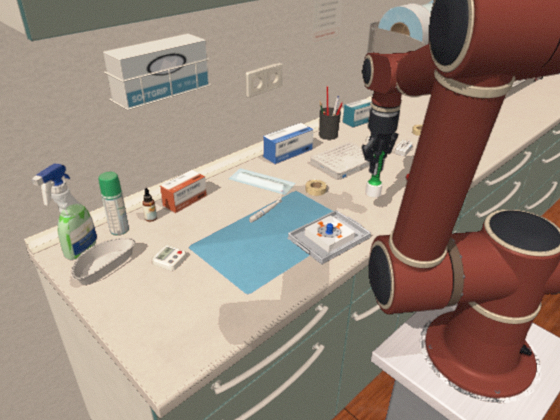

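The retainer sits below the mouth and all four catches overlap its edge. In the top crop they are at (622,85), (740,218), (607,340) and (488,203), around a centred knob at (612,208). Now I'll stand the pusher here, beside the lid.

apply_moves(
  commands=[
    {"linear": [0, 0, 0.025], "delta_rot": [0, 0, 0], "fingers": 255},
    {"linear": [0, 0, 0.045], "delta_rot": [0, 0, 0], "fingers": 255},
    {"linear": [0, 0, 0.055], "delta_rot": [0, 0, 0], "fingers": 255},
    {"linear": [0, 0, 0.06], "delta_rot": [0, 0, 0], "fingers": 255},
    {"linear": [0, 0, 0.062], "delta_rot": [0, 0, 0], "fingers": 255},
    {"linear": [0, 0, 0.063], "delta_rot": [0, 0, 0], "fingers": 255},
    {"linear": [0, 0, 0.063], "delta_rot": [0, 0, 0], "fingers": 255},
    {"linear": [0, 0, 0.063], "delta_rot": [0, 0, 0], "fingers": 255},
  ],
)

```text
time: 33.35
tool_pos: [0.4543, -0.235, 0.0716]
tool_rot: [0.0, 1.0, -0.0, 0.001]
contact_force: [-0.1, -0.5, -1.9]
gripper_width: 0.267
```

apply_moves(
  commands=[
    {"linear": [0, 0, 0.0003], "delta_rot": [0, 0, 0], "fingers": 255},
    {"linear": [0, 0, 0.0006], "delta_rot": [0, 0, 0], "fingers": 255},
    {"linear": [0, 0, 0.0009], "delta_rot": [0, 0, 0], "fingers": 255},
    {"linear": [0, 0, 0.0012], "delta_rot": [0, 0, 0], "fingers": 255},
    {"linear": [0, 0, 0.0015], "delta_rot": [0, 0, 0], "fingers": 255},
    {"linear": [0, 0, 0.0015], "delta_rot": [0, 0, 0], "fingers": 255},
    {"linear": [0, 0, 0.0015], "delta_rot": [0, 0, 0], "fingers": 255},
    {"linear": [0, 0, 0.0015], "delta_rot": [0, 0, 0], "fingers": 255},
  ],
)

```text
time: 34.15
tool_pos: [0.4538, -0.2346, 0.0692]
tool_rot: [-0.0, 1.0, -0.0, -0.0]
contact_force: [-0.4, 0.2, -2.2]
gripper_width: 0.264
```

apply_moves(
  commands=[
    {"linear": [0, 0, 0.0003], "delta_rot": [0, 0, 0], "fingers": 255},
    {"linear": [0, 0, 0.0006], "delta_rot": [0, 0, 0], "fingers": 255},
    {"linear": [0, 0, 0.0008], "delta_rot": [0, 0, 0], "fingers": 255},
    {"linear": [0, 0, 0.0008], "delta_rot": [0, 0, 0], "fingers": 255},
    {"linear": [0, 0, 0.0008], "delta_rot": [0, 0, 0], "fingers": 255},
    {"linear": [0, 0, 0.0008], "delta_rot": [0, 0, 0], "fingers": 255},
    {"linear": [0, 0, 0.0008], "delta_rot": [0, 0, 0], "fingers": 255},
    {"linear": [0, 0, 0.0008], "delta_rot": [0, 0, 0], "fingers": 255},
  ],
)

```text
time: 34.95
tool_pos: [0.454, -0.2348, 0.069]
tool_rot: [0.0, 1.0, -0.0, 0.0]
contact_force: [-0.9, 1.1, 5.2]
gripper_width: 0.264
```

Foot is on the worktop. I'll release gently and withdraw straight up.

apply_moves(
  commands=[
    {"linear": [0, 0, -0.0005], "delta_rot": [0, 0, 0], "fingers": 255},
    {"linear": [0, 0, -0.0005], "delta_rot": [0, 0, 0], "fingers": 190},
    {"linear": [0, 0, -0.0005], "delta_rot": [0, 0, 0], "fingers": 160},
    {"linear": [0, 0, -0.0005], "delta_rot": [0, 0, 0], "fingers": 130},
    {"linear": [0, 0, -0.0005], "delta_rot": [0, 0, 0], "fingers": 90},
    {"linear": [0, 0, -0.0005], "delta_rot": [0, 0, 0], "fingers": 40},
    {"linear": [0, 0, -0.0005], "delta_rot": [0, 0, 0], "fingers": 0},
    {"linear": [0, 0, -0.0005], "delta_rot": [0, 0, 0], "fingers": 0},
  ],
)

```text
time: 35.75
tool_pos: [0.4538, -0.2346, 0.0689]
tool_rot: [0.0, 1.0, -0.0, 0.0]
contact_force: [-0.8, -0.1, 0.2]
gripper_width: 0.998
```

apply_moves(
  commands=[
    {"linear": [0, 0, 0], "delta_rot": [0, 0, 0], "fingers": 0},
    {"linear": [0, 0, -0.01], "delta_rot": [0, 0, 0], "fingers": 0},
    {"linear": [0, 0, -0.03], "delta_rot": [0, 0, 0], "fingers": 0},
    {"linear": [0, 0, -0.06], "delta_rot": [0, 0, 0], "fingers": 0},
    {"linear": [0, 0, -0.1], "delta_rot": [0, 0, 0], "fingers": 0},
    {"linear": [0, 0.02, -0.14], "delta_rot": [0, 0, 0], "fingers": 0},
    {"linear": [0, 0.06, -0.16], "delta_rot": [0, 0, 0], "fingers": 0},
    {"linear": [0, 0.1, -0.16], "delta_rot": [0, 0, 0], "fingers": 0},
  ],
)

```text
time: 36.55
tool_pos: [0.4557, -0.3371, 0.2356]
tool_rot: [0.004, 1.0, 0.001, 0.004]
contact_force: [0.3, -0.2, -0.0]
gripper_width: 0.999
```

apply_moves(
  commands=[
    {"linear": [0, 0.04, 0], "delta_rot": [0, 0, 0], "fingers": 0},
    {"linear": [0, 0.08, 0], "delta_rot": [0, 0, 0], "fingers": 0},
    {"linear": [0, 0.12, 0], "delta_rot": [0, 0, 0], "fingers": 0},
    {"linear": [0, 0.14, 0], "delta_rot": [0, 0, 0], "fingers": 0},
    {"linear": [0, 0.15, 0], "delta_rot": [0, 0, 0], "fingers": 0},
    {"linear": [0, 0.15, 0], "delta_rot": [0, 0, 0], "fingers": 0},
    {"linear": [0, 0.15, 0], "delta_rot": [0, 0, 0], "fingers": 0},
    {"linear": [0, 0.15, 0], "delta_rot": [0, 0, 0], "fingers": 0},
  ],
)

```text
time: 37.35
tool_pos: [0.454, -0.4835, 0.2292]
tool_rot: [-0.0, 1.0, 0.0, 0.0]
contact_force: [1.1, -0.3, -0.0]
gripper_width: 1.0
```

```bash
python3 look.py f .455 -.15 .03 48;python3 look.py f2 .455 -.056 .02 20
```

```text
scene crop origin 304 167 scale 4.166666666666667
top crop origin 299 206 scale 4.166666666666667
37.45 [ 0.454  -0.4836  0.2292] [0.e+00 1.e+00 4.e-04 1.e-04] [ 0.17 -0.82  0.06] 1.002
scene crop origin 309 212 scale 10.0
top crop origin 286 235 scale 10.0
37.55 [ 0.454  -0.4839  0.2291] [1.e-04 1.e+00 3.e-04 1.e-04] [0.47 0.79 0.28] 1.004
```

View pics/z_f.png

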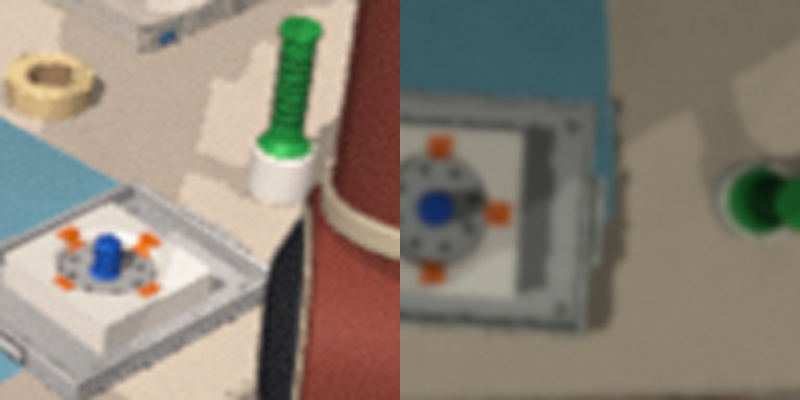

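View pics/z_f2.png

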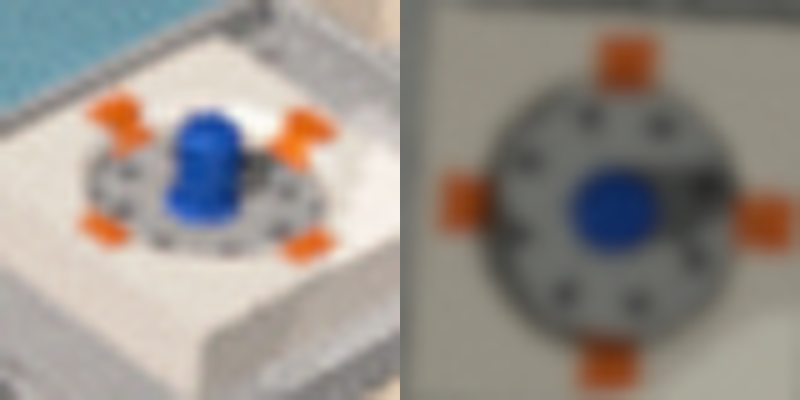

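View pics/top_f2.png

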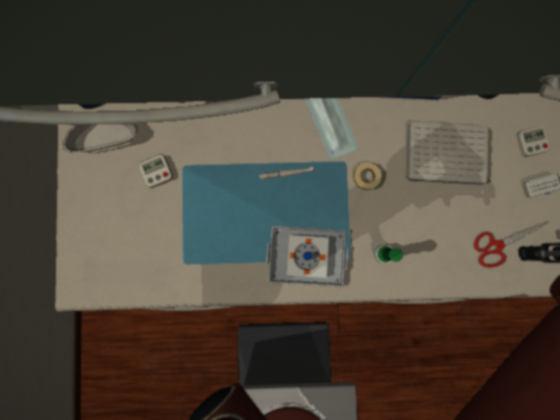

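```bash
python3 - <<'E'
from h import *
from plant import state
for nm in ("scene","top"):
  cen={"top":[(308.5,241),(322.5,256.8),(306.4,271),(292,255)],"scene":[(321,223),(339.5,225.5),(339.7,236.4),(319.5,235)]}[nm]
  for f in(f"{nm}0",f"{nm}_r",f"{nm}_v",f"{nm}_f2"):
    im=cv2.imread(f"pics/{f}.png").astype(float); b,g,r=im[...,0],im[...,1],im[...,2]
    w=np.clip((r-b)/(80. if nm=="top" else 130),0,1)*(r-b>35)*(r>g*1.3)
    out=[]
    for (u,v) in cen:
        y,x=np.mgrid[round(v)-6:round(v)+7,round(u)-6:round(u)+7]; ww=w[y,x]; out.append((round(ww.sum(),1),round((ww*x).sum()/max(ww.sum(),1),2),round((ww*y).sum()/max(ww.sum(),1),2)))
    print(f,out)
kt=cr(286,235,613-400,208,10);ks=cr(309,212,210,130,10)
print(tri(ks,kt))
E
```

```text
scene0 [(np.float64(23.2), np.float64(320.68), np.float64(223.94)), (np.float64(22.8), np.float64(338.7), np.float64(225.24)), (np.float64(11.6), np.float64(339.3), np.float64(236.07)), (np.float64(10.9), np.float64(319.0), np.float64(234.46))]
scene_r [(np.float64(12.9), np.float64(320.03), np.float64(222.56)), (np.float64(10.9), np.float64(339.38), np.float64(224.1)), (np.float64(11.7), np.float64(339.24), np.float64(235.84)), (np.float64(11.7), np.float64(318.95), np.float64(234.39))]
scene_v [(np.float64(23.3), np.float64(320.63), np.float64(223.79)), (np.float64(21.4), np.float64(338.51), np.float64(225.33)), (np.float64(10.9), np.float64(339.23), np.float64(235.95)), (np.float64(11.2), np.float64(319.08), np.float64(234.46))]
scene_f2 [(np.float64(23.7), np.float64(320.69), np.float64(223.77)), (np.float64(24.1), np.float64(338.57), np.float64(225.35)), (np.float64(11.3), np.float64(339.12), np.float64(236.03)), (np.float64(11.6), np.float64(318.95), np.float64(234.39))]
top0 [(np.float64(30.1), np.float64(308.39), np.float64(240.77)), (np.float64(36.2), np.float64(322.23), np.
[... 299 characters left out ...]
49), np.float64(271.52)), (np.float64(23.9), np.float64(291.77), np.float64(254.73))]
top_v [(np.float64(29.8), np.float64(308.34), np.float64(240.68)), (np.float64(35.4), np.float64(322.13), np.float64(256.6)), (np.float64(27.6), np.float64(306.43), np.float64(271.16)), (np.float64(25.8), np.float64(291.91), np.float64(254.72))]
top_f2 [(np.float64(29.2), np.float64(308.34), np.float64(240.67)), (np.float64(34.3), np.float64(322.08), np.float64(256.58)), (np.float64(26.8), np.float64(306.46), np.float64(271.14)), (np.float64(25.2), np.float64(291.9), np.float64(254.72))]
(array([ 0.4550484 , -0.05647175,  0.04419414]), [np.float64(0.0004648600146447192), np.float64(0.00046486001464479893)])
```

```bash
python3 - <<'E'
from h import *
cen=[(320.5,223.5),(338.8,225.2),(339.5,236.2),(319.3,234.7)]
def ana(im,cen,k=5):
    im=im.astype(float);b,r,g=im[...,0],im[...,2],im[...,1]
    w=np.clip(r-b-60,0,None)
    o=[]
    for u,v in cen:
        y,x=np.mgrid[round(v)-k:round(v)+k+1,round(u)-k:round(u)+k+1];ww=w[y,x]
        o.append((round(float(ww.sum())),round(float((ww*x).sum()/ww.sum()),2),round(float((ww*y).sum()/ww.sum()),2)))
    return o
for f in("scene0","scene_s2","scene_m","scene_n","scene_v","scene_f2"): print(f,ana(cv2.imread(f"pics/{f}.png"),cen))
# top view enlarged side by side, averaged new frames
t1=np.mean([eyes.grab_frame("top")[:,:,::-1].astype(float) for _ in range(4)],0)
cv2.imwrite("pics/top_g.png",t1.astype(np.uint8))
t0=cv2.imread("pics/top0.png")
c=lambda im:cv2.resize(im[233:280,284:331].astype(np.uint8),(399,399),interpolation=cv2.INTER_CUBIC)
cv2.imwrite("pics/cmp.png",cv2.convertScaleAbs(np.hstack([c(t0),c(t1)]),alpha=1.4))
E
```

```text
scene0 [(2343, 320.75, 223.74), (2349, 338.62, 225.14), (985, 339.32, 236.09), (984, 319.01, 234.41)]
scene_s2 [(325, 318.89, 222.3), (65, 341.23, 223.91), (1214, 339.21, 235.94), (1055, 319.03, 234.33)]
scene_m [(845, 319.12, 222.1), (444, 340.22, 223.95), (1145, 339.31, 235.98), (1047, 318.7, 234.47)]
scene_n [(1145, 319.8, 223.11), (525, 339.99, 224.62), (1073, 339.3, 236.04), (997, 319.04, 234.38)]
scene_v [(2114, 320.65, 223.6), (2438, 338.53, 225.19), (1061, 339.31, 236.03), (894, 318.93, 234.44)]
scene_f2 [(1997, 320.64, 223.56), (2378, 338.51, 225.19), (957, 339.33, 236.1), (855, 318.9, 234.46)]
```

View pics/cmp.png

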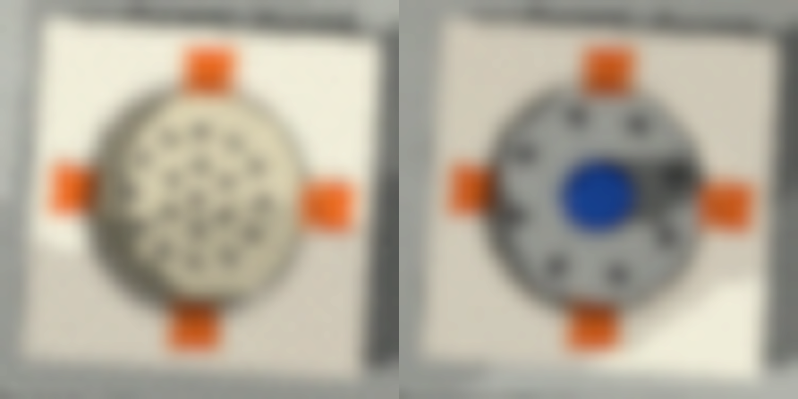

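All four catches look the same as in the first top picture, where they were sprung out. The size difference in my measurements comes from shadow. Handing in.

```bash
python3 -c "
from plant import job_done,state
print(state()['time']);print(job_done())"
```

```text
37.75
the job is handed in; nothing more can be done
None
```

The retainer is home under all four catches. The pusher stands upright on the worktop beside the lid, released. I handed the job in at 37.75 s with the arm clear and touching nothing.

- **Laying the retainer:** I gripped it by the knob, lowered it into the bore until it touched the catches, and let go. Lowering and centring it read up to 7 N upward, with up to 3.7 N sideways against the bore wall. The pictures afterwards showed it level and still proud, so the hand had not pushed it past the catches.
- **Pressing:** With the pusher over the knob, the retainer passed the catches at about 13 N, more than the expected 8 N. It then slid freely for about 4 mm to the filter disc. There the force rose by about 20 N per mm, as given for the filter. The highest pressing reading was about 13 N, counting the pusher's weight, against the 30 N limit. Readings come only at the end of each move, so a short peak in between would not show.
- **Last pictures:** All four catches look the same length as when sprung out at the start, and they lie over the retainer's edge with the knob centred. The handpiece, timer and tape roll look unmoved.
- **Checks that disagreed:**
  - My pixel count of orange came out about 11% low on the +y and -x catches. Side by side, the pictures showed the same lengths in different shadow, so I took it as lighting.
  - The two cameras differed by 3 to 4 mm. I corrected for that using the measured grasp position.

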